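# Load and clamp a gel cassette

### The arm

A 7-joint arm with a two-finger parallel gripper is mounted at the origin on the work surface. World frame = base frame: x ahead of the robot, y to its left, z up, the work surface at z = 0. Lengths are in m, angles in degrees, forces in N, time in s.
With the tool pointing down it reaches from about 0.425 to 0.875 m from the base axis. Payload 4.7 kg.
Tool frame: the origin (TCP) lies at the very end of the fingers, on their centre line; the grasp point (between the pads) lies env.grip_point_offset behind it (env.grip_point_offset is the distance from the TCP to the grasp point, in m); z points along the fingers, y is the direction in which the jaws open and shut (so a half turn about z gives the same grasp; the last joint's range is limited). The gripper opens to 87 mm and grips with 3 to 60 N. Pads are 19 mm wide; open, the fingers measure 117 mm over their backs; the gripper's body (75 mm by 190 mm) begins 51 mm behind the grasp point.
Start: joints at [-67.489, 18.392, -4.016, 83.108, 1.295, 78.541, -3.26], TCP at [0.24, 0.604, 0.195] pointing down, gripper open.
Joint ranges: [-163.93, 163.93], [-17.29, 119.83], [-79.2, 71.16], [3.27, 140.29], [-89.18, 269.18], [5.43, 117.66], [-154.24, 154.24]. Speed limits (degrees/s): [147.25, 147.25, 180, 180, 180, 180, 180].

### API

Orientations are given as [roll, pitch, yaw] about the fixed x, y, z axes, in that order (R = Rz(yaw) Ry(pitch) Rx(roll)).
In Python, from cell import env gives the robot as it stands.
- The arm moves only by the tool send_rows, never from a script. Its argument "plan" is a list of rows, each a list of 7 numbers: the finger opening in mm, from 0 to 87, then the shift along the tool's x, y, z in mm, then the turn, a rotation vector about the tool's x, y, z in rad. A call has 1 to 12 rows; each row shifts and turns the commanded pose from where the row before left it, along the tool's axes as they then stand; what a row does not reach is not made up. A row lasts 1/10 s, in which the tool goes at most 50 mm and 8.59 degrees, less where a joint would pass 70% of its speed; a pose out of reach is approached as far as the arm can. A call is refused whole if a number of a shift passes 50 or a number of a turn 0.15, either way. A call with a gripper value outside its range is refused whole. The fingers move at their own pace and stop on an object; "grip_force" is the grip in N (left out, the last holds). Time passes only in rows, so rows that do not move let the fingers close. It gives the time, the measured TCP pose, the force and the opening at its end, in the units of the state.
- env.get_obs(): the state, without advancing time (a new reading comes with each control period).
- env.read_camera(name): name is "scene" or "top" or "wrist"; returns the picture (384x512x3 uint8, red, green, blue); there is no depth.
- env.get_calibration(name): a dict with "fx", "fy", "cx", "cy" (pixels), "k1" (the pictures are not rectified: a ray, as slopes to the right and down, at radius r is drawn at 1 + k1 r^2 times it, then the intrinsics apply), "extrinsics" (4x4, takes a point from camera to world coordinates). Camera axes: x right, y down, z forward; pixel columns grow to the right and rows downward; lengths in m; the calibration is good to about 2 mm. A picture is of the moment at which its call begins: read the wrist's pose just before it. get_calibration takes no time and is no camera call; for the wrist camera it gives the pose at the moment of the call.
- env.sign_off(): hands the job in, once; it reports no verdict.
Trained networks look in the newest picture that a camera, given by its name, has taken for a name from the list of things; names that differ only in an ending like _2 or _b are one class to them, and where a whole thing is asked for, a point or a joint stands for the part that bears it (a point fixed in the world has none). Each returns a list of dicts, best first, with "confidence" (0 to 1); they miss things now and then, are a little off and sometimes report something else, mostly with a low value. They report only what shows in the picture. A call takes as long as a camera call.
- env.regions_of(camera, query): "region" (384x512 bool, what is visible of it) and "rect" ([left, top, right, bottom] in pixels, round what is visible of it).
The state is a dict: "time_s": time; "qpos": joint angles; "joint_velocities": joint speeds; "effort": joint torques, N m; "tool_pos": TCP position; "tool_rot": TCP orientation; "force": force on the tool from outside, world axes, zero at the start; "wrist_torque": the same for the moment, N m; "grip_width": finger opening in m.
Only numpy, scipy, OpenCV 4.12 (cv2) and the standard library are available. Lean on these libraries where they do the work, as an engineer would, in place of code of your own. Each camera call takes 0.05 s, during which the arm holds its last target. There are 200 camera calls.

### The job

Load the fresh gel cassette (green comb) into the slot of the electrophoresis tank: standing upright with its comb at the top and its front face towards the white core wall, fully home and without forcing it; then throw the orange cam lever right down to clamp it. The cassette lies flat on the bench; the sloping rest is there to lean it on, so that you can take it again by its comb end. Leave the used cassette and everything else on the bench where they are.

Things in the scene. Friction and masses are not known exactly. Their poses are not given: they have to be found in the camera images.
- cassette: Fresh gel cassette: rigid flat slab 64 mm wide (its x), 100 mm long (its y), 8 mm thick everywhere (its z), 60 to 130 g; clear plates, cream gel window, green comb set flush along one end. Origin: centre of its back face (the underside as it lies). +y points to the comb end, -y to the foot; +z points out of the front face, which lies up at the start.
- cassette_foot (a point): Middle of the cassette's foot end (its y = -50 mm), mid-thickness.
- cassette_front (a point): Middle of the cassette's front face (its z = +8 mm).
- used_cassette: Used cassette, same size and axes, dark blue gel and white comb, lying flat nearby; to be left alone. Either cassette may be the one nearer to the robot.
- rest: White acrylic rest, fixed, base 90 x 105 x 6 mm, to lean a cassette on. Origin: on the bench under its middle. A plate 40 mm wide (along its x) slopes up towards its +y, 50 degrees above horizontal, for 58 mm. A cassette leaning on it overhangs it by 12 mm at both sides, and its upper 42 mm stands free beyond the plate.
- rest_seat (a point): Foot of the sloping plate: the middle of the line where the plate's surface meets the lip that stops a leaning cassette (axes as the rest's; in the rest's frame y = -35 mm, z = 22 mm). The lip stands 10 mm proud of the plate, square to it.
- tank: Electrophoresis tank, fixed, 184 (its x) x 126 (its y) mm, clear walls 62 mm high, no lid. Origin: on the bench under its middle. The white core in it holds the slot and sits loosely: up to 6 mm to either side along the tank's x, new each time, not told by any pose: feel for it. Sideways it gives way only at about 12 N. The core's two thin plug posts reach z = 106 mm at x = +-30, y = -33 mm.
- slot_mouth (a point): Middle of the slot's mouth if the core sat centred (tank frame: 0, 0, 80 mm; tank's axes). Slot: 67 mm wide along x, square-edged, floor 65 mm below the mouth, 11 mm across along y with the clamp free, from the core's white wall (y = -5.5 mm), which the cassette's front must face, to the guide lips (+5.5); the clamp advances 1.95 mm per rad of lever. Home, the comb end is at z = 115 mm.
- lever_axis (a point): Point on the cam lever's axis, in the middle of the orange bar, if the core sat centred (tank frame: 58, 24, 70 mm; tank's axes). The axis runs along the tank's x.
- cam_lever (a joint): Orange cam lever, a bar 10 mm thick (along the tank's x), 12 mm wide, with a round tip of 16 mm centred 65 mm from the axis. 0 rad: upright, clamp free. It grows as the tip swings towards the tank's +y and down; 1.57: level, clamped; stop at 1.60. It stays where it is left; moving it takes about 2 N at the tip, more as the clamp presses the cassette on the core wall.
- tank_lid: The tank's clear lid, 186 x 128 x 18 mm, lying at the back; not needed. Origin: centre of its underside.
- tip_box: Blue box of pipette tips, 125 x 85 x 58 mm, at the back; not needed. Origin: centre of its underside.
- buffer_bottle: White closed bottle, 72 mm across, 170 mm high, at the right; not needed. Origin: centre of its underside.
- tube_rack: Green rack of capped tubes, 60 x 190 x 66 mm, at the back left; not needed. Origin: centre of its underside.
- timer: White bench timer, 62 x 70 x 20 mm, near the robot; not needed. Origin: centre of its underside.
- marker: Black marker pen with a red cap, 135 mm long, 13 mm thick, lying near the robot; not needed. Origin: under its middle.

How it is judged:
By the outcome, as a careful person would: the job done as asked, in the order asked, and still so for the second after the job is handed in, with the robot touching nothing.
It also fails if it takes over 72 s, if anything falls off the work surface, if the arm or the gripper's body presses on something with over 40 N, if the wrist force passes 120 N, or if a joint passes its speed limit or range.

## Working session

There is one attempt and no reset: what is moved stays moved. The work goes in short steps, Python scripts to look and compute and a tool call to move; the robot and the scene stay as the last step left them, time stands still between calls to the robot, and variables do not carry over. Pictures are saved under pics/ and viewed, about 8 in all and at most 12, crops included, and the job is handed in when it is done.

Besides the shell and the picture viewer there is one more tool, called after "Request:" in YAML: its name, and indented under it one key for each argument. send_rows: Moves the arm, as the interface text tells. Its arguments: {"type":"object","properties":{"plan":{"type":"array"},"grip_force":{"type":"number"}},"required":["plan"]}

```bash
ls; mkdir -p pics
python3 - <<'E'
from cell import env
import cv2,numpy as np
print(env.get_obs()); print(env.grip_point_offset)
a=env.read_camera("scene");b=env.read_camera("top")
cv2.imwrite("pics/a.png",cv2.cvtColor(np.vstack([a,b]),cv2.COLOR_RGB2BGR)[:, :])
im=np.hstack([a,b]);cv2.imwrite("pics/s.png",cv2.cvtColor(a,cv2.COLOR_RGB2BGR));cv2.imwrite("pics/t.png",cv2.cvtColor(cv2.resize(b,(800,600)),cv2.COLOR_RGB2BGR))
for n in("scene","top","wrist"):print(n,env.get_calibration(n))
for q in["cassette","used_cassette","rest","tank","cam_lever"]:
  for r in env.regions_of("top",q):
    m=r["region"].astype(np.uint8);print(q,r["confidence"],r["rect"],m.sum())
    if m.sum()>0: print(cv2.minAreaRect(cv2.findNonZero(m)))
E
```

```text
pics
{'time_s': 0.0, 'qpos': array([-67.4899383 ,  18.43797084,  -4.0155397 ,  83.17520782,
         1.29467856,  78.53989835,  -3.26074073]), 'joint_velocities': array([ 0.08054697,  0.02586398, -0.02773569,  0.0315928 ,  0.00423385,
       -0.06264492,  0.01593669]), 'effort': array([-1.59783604e-04, -4.91287172e+01, -4.03943891e-01, -3.12528205e+01,
       -6.39874628e-02,  4.36906144e-02,  1.67574149e-04]), 'tool_pos': array([0.24018312, 0.60334722, 0.19357122]), 'tool_rot': array([-1.79892148e+02,  5.42853877e-03,  1.58298903e+02]), 'force': array([ 0.31544822, -0.34173201,  1.14498876]), 'wrist_torque': array([-0.05711004,  0.00509749,  0.01776104]), 'grip_width': 0.08708436419134785}
0.0187
scene {'fx': 433.7558091000069, 'fy': 433.7558091000069, 'cx': 249.68574411905772, 'cy': 195.2430037354303, 'k1': -0.12864863737595209, 'extrinsics': array([[ 0.19363354,  0.80747906, -0.55721057,  1.2839782 ],
       [ 0.98102012, -0.16531098,  0.10134992, -0.18159489],
       [-0.01027509, -0.56625952, -0.82416296,  1.09430511],
       [ 0.        ,  0.        ,  0.        ,  1.        ]]
[... 989 characters left out ...]
271.2203063964844), (46.997406005859375, 4.460771083831787), 22.47943687438965)
used_cassette 0.85 [311.8, 181.7, 350.9, 210.0] 742
((330.1499938964844, 194.0500030517578), (22.803504943847656, 34.292964935302734), 74.74488067626953)
used_cassette 0.28 [120.0, 209.1, 136.2, 245.9] 175
((133.28302001953125, 228.4905548095703), (39.28512191772461, 13.186614036560059), 74.05460357666016)
rest 0.67 [220.9, 185.8, 256.0, 213.6] 1091
((236.5, 199.5), (31.0, 35.0), 90.0)
tank 0.92 [119.9, 205.1, 170.9, 271.2] 3296
((146.5, 236.0), (68.0, 49.0), 90.0)
cam_lever 0.75 [119.8, 209.9, 139.7, 247.0] 203
((133.09434509277344, 228.3302001953125), (40.246646881103516, 12.911892890930176), 74.05460357666016)
```

View pics/t.png

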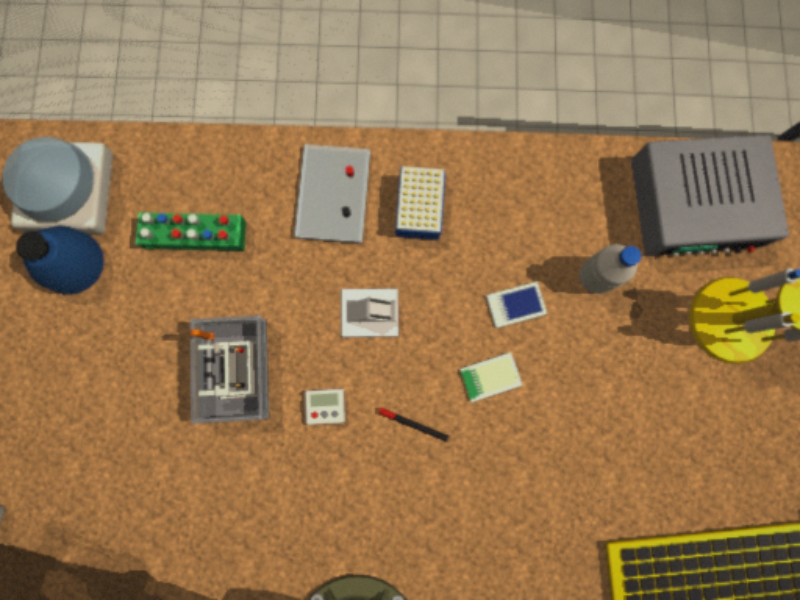

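View pics/s.png

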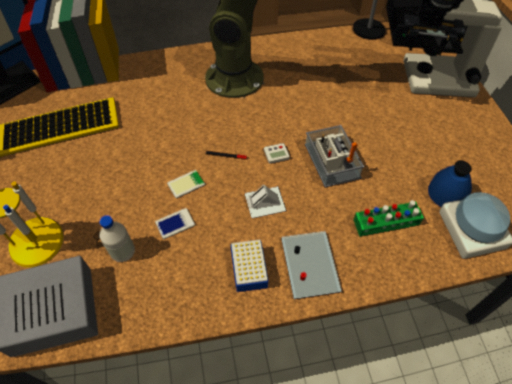

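The top view shows the fresh cassette (green comb) at 800-px position (490,377), with its comb to the left. The used one is at (517,304), the rest at (370,312), and the tank at (228,370) with the lever at its upper left. The scene view agrees with this.

```bash
cat > h.py <<'E'
from cell import env
import cv2,numpy as np
from scipy.spatial.transform import Rotation as R
def ray(c,uv):
    K=np.array([[c["fx"],0,c["cx"]],[0,c["fy"],c["cy"]],[0,0,1.]])
    p=cv2.undistortPoints(np.array(uv,float).reshape(-1,1,2),K,np.array([c["k1"],0,0,0]))[:,0]
    E=c["extrinsics"]; return E[:3,3],np.c_[p,np.ones(len(p))]@E[:3,:3].T
def onplane(c,uv,z):
    o,d=ray(c,uv); return o+d*((z-o[2])/d[:,2])[:,None]
def proj(c,P):
    E=c["extrinsics"]; p=(np.atleast_2d(P)-E[:3,3])@E[:3,:3]; p=p[:,:2]/p[:,2:]
    p=p*(1+c["k1"]*(p**2).sum(1))[:,None]; return p*[c["fx"],c["fy"]]+[c["cx"],c["cy"]]
def save(im,n,s=1.5): cv2.imwrite("pics/"+n,cv2.cvtColor(cv2.resize(im,None,fx=s,fy=s,interpolation=cv2.INTER_CUBIC),cv2.COLOR_RGB2BGR))
def tool(): 
    o=env.get_obs(); return o["tool_pos"],R.from_euler("xyz",o["tool_rot"],degrees=True)
E
cat > m.py <<'E'
from h import *
c=env.get_calibration("top"); k=1.5625
def q(n,pts,z): print(n,np.round(onplane(c,np.array(pts)/k,z),4).tolist())
q("cassette corners (combTL,footTR,footBR,combBL)",[(460,372),(513,354),(523,382),(471,401)],.008)
q("used",[(487,294),(540,283),(547,314),(496,326)],.008)
q("rest base TL TR BR BL",[(342,290),(397,290),(398,336),(343,337)],.006)
q("rest plate top?",[(366,297),(392,298),(392,320),(366,318)],.04)
q("tank top TL TR BR BL",[(190,319),(266,317),(269,417),(192,421)],.062)
q("timer,marker",[(325,407),(412,425)],.01)
t,r=tool(); w=env.get_calibration("wrist")["extrinsics"]
print("cam in tool",r.inv().apply(w[:3,3]-t),r.inv().as_matrix()@w[:3,:3]); print(r.as_matrix())
E
python3 m.py
```

```text
cassette corners (combTL,footTR,footBR,combBL) [[0.4705, -0.1775, 0.008], [0.5057, -0.2759, 0.008], [0.4545, -0.2941, 0.008], [0.4181, -0.198, 0.008]]
used [[0.6174, -0.2276, 0.008], [0.641, -0.3284, 0.008], [0.5821, -0.3407, 0.008], [0.5573, -0.2444, 0.008]]
rest base TL TR BR BL [[0.6189, 0.0448, 0.006], [0.6213, -0.0582, 0.006], [0.5347, -0.0619, 0.006], [0.5306, 0.0398, 0.006]]
rest plate top? [[0.6011, -0.002, 0.04], [0.6004, -0.0492, 0.04], [0.5601, -0.0501, 0.04], [0.5627, -0.0031, 0.04]]
tank top TL TR BR BL [[0.5509, 0.3058, 0.062], [0.5575, 0.1723, 0.062], [0.3841, 0.1579, 0.062], [0.3744, 0.2897, 0.062]]
timer,marker [[0.4022, 0.0677, 0.01], [0.3731, -0.0907, 0.01]]
cam in tool [ 7.76849786e-02  1.55493504e-05 -1.89903478e-01] [[-5.88633411e-04 -9.57808943e-01 -2.87405084e-01]
 [ 9.99999760e-01 -4.59157269e-04 -5.17904311e-04]
 [ 3.64089248e-04 -2.87405320e-01  9.57808984e-01]]
[[-9.29105678e-01  3.69814325e-01 -6.70092984e-05]
 [ 3.69814325e-01  9.29105613e-01 -3.54419140e-04]
 [-6.88105597e-05 -3.54073833e-04 -9.99999935e-01]]
```

```bash
cat >> h.py <<'E'
from scipy.linalg import logm,expm
def T(p,h,tilt=0):
    """tool down with jaw axis (tool y) at heading h deg in world; tilt deg about the jaw axis (tool y)"""
    M=np.eye(4); h=np.radians(h)
    y=np.array([np.cos(h),np.sin(h),0]); x=np.array([-np.sin(h),np.cos(h),0])
    M[:3,:3]=np.c_[x,y,[0,0,-1]]@R.from_euler("y",tilt,degrees=True).as_matrix(); M[:3,3]=p; return M
def cur():
    t,r=tool(); M=np.eye(4); M[:3,:3]=r.as_matrix(); M[:3,3]=t; return M
def rows(A,B,n=None):
    D=np.linalg.inv(A)@B
    if n is None: n=int(np.ceil(max(np.linalg.norm(D[:3,3])/.048,np.linalg.norm(R.from_matrix(D[:3,:3]).as_rotvec())/.145)))
    S=np.real(expm(logm(D)/n)); return n,np.round(S[:3,3]*1000,1).tolist(),np.round(R.from_matrix(S[:3,:3]).as_rotvec(),4).tolist()
E
python3 - <<'E'
from h import *
A=T([.47,.25,.23],5);B=T([.57,.0,.23],2);C=T([.46,-.22,.14],20)
print(rows(cur(),A,10),rows(A,B),rows(B,C))
E
```

```text
(10, [-44.1, -5.3, -3.6], [-0.0, 0.0, 0.1105]) (6, [-42.7, 13.9, 0.0], [0.0, 0.0, 0.0087]) (6, [-33.3, -24.2, 15.0], [0.0, 0.0, -0.0524])
```

Request:
send_rows:
  plan:
    - [87,-44.1,-5.3,-3.6,0,0,0.1105]
    - [87,-44.1,-5.3,-3.6,0,0,0.1105]
    - [87,-44.1,-5.3,-3.6,0,0,0.1105]
    - [87,-44.1,-5.3,-3.6,0,0,0.1105]
    - [87,-44.1,-5.3,-3.6,0,0,0.1105]
    - [87,-44.1,-5.3,-3.6,0,0,0.1105]
    - [87,-44.1,-5.3,-3.6,0,0,0.1105]
    - [87,-44.1,-5.3,-3.6,0,0,0.1105]
    - [87,-44.1,-5.3,-3.6,0,0,0.1105]
    - [87,-44.1,-5.3,-3.6,0,0,0.1105]
    - [87,0,0,0,0,0,0]
    - [87,0,0,0,0,0,0]

```text
time_s: 1.55
tool_pos: [0.4704, 0.2489, 0.2313]
tool_rot: [180.0, -0.1, 94.9]
force: [0.0, 0.3, -0.0]
grip_width: 0.0872
```

```bash
cat > snap.py <<'E'
import sys
from h import *
import pickle
n=sys.argv[1]; c=env.get_calibration("wrist"); im=env.read_camera("wrist"); save(im,n+".png",1.5)
pickle.dump((c,im,cur()),open("pics/%s.pkl"%n,"wb")); o=env.get_obs(); print(o["time_s"],o["tool_pos"],o["tool_rot"],o["force"])
E
python3 snap.py tank
```

```text
1.6 [0.46979874 0.25038983 0.23091252] [ 1.79985136e+02 -7.12816295e-02  9.50321782e+01] [-0.24801352  0.51636581 -0.89629454]
```

Request:
send_rows:
  plan:
    - [87,-42.7,13.9,0,0,0,0.0087]
    - [87,-42.7,13.9,0,0,0,0.0087]
    - [87,-42.7,13.9,0,0,0,0.0087]
    - [87,-42.7,13.9,0,0,0,0.0087]
    - [87,-42.7,13.9,0,0,0,0.0087]
    - [87,-42.7,13.9,0,0,0,0.0087]
    - [87,0,0,0,0,0,0]
    - [87,0,0,0,0,0,0]

```text
time_s: 2.4
tool_pos: [0.5702, 0.0003, 0.2301]
tool_rot: [-179.9, -0.0, 92.0]
force: [0.8, 1.0, 0.4]
grip_width: 0.0874
```

```bash
python3 snap.py rest
```

```text
2.45 [0.5700307  0.00184126 0.23011076] [-1.79948224e+02 -4.15344355e-02  9.21617135e+01] [-0.30877505  1.09298118 -0.0091475 ]
```

Request:
send_rows:
  plan:
    - [87,-33.3,-24.2,15,0,0,-0.0524]
    - [87,-33.3,-24.2,15,0,0,-0.0524]
    - [87,-33.3,-24.2,15,0,0,-0.0524]
    - [87,-33.3,-24.2,15,0,0,-0.0524]
    - [87,-33.3,-24.2,15,0,0,-0.0524]
    - [87,-33.3,-24.2,15,0,0,-0.0524]
    - [87,0,0,0,0,0,0]
    - [87,0,0,0,0,0,0]

```text
time_s: 3.25
tool_pos: [0.4606, -0.2189, 0.1404]
tool_rot: [180.0, -0.1, 110.1]
force: [0.6, -0.1, 0.4]
grip_width: 0.087
```

```bash
python3 snap.py cass
```

```text
3.3 [ 0.46135596 -0.21804666  0.14070905] [ 1.79957070e+02 -4.94525696e-02  1.10200567e+02] [-0.24897558  0.42602482 -0.0227177 ]
```

View pics/cass.png

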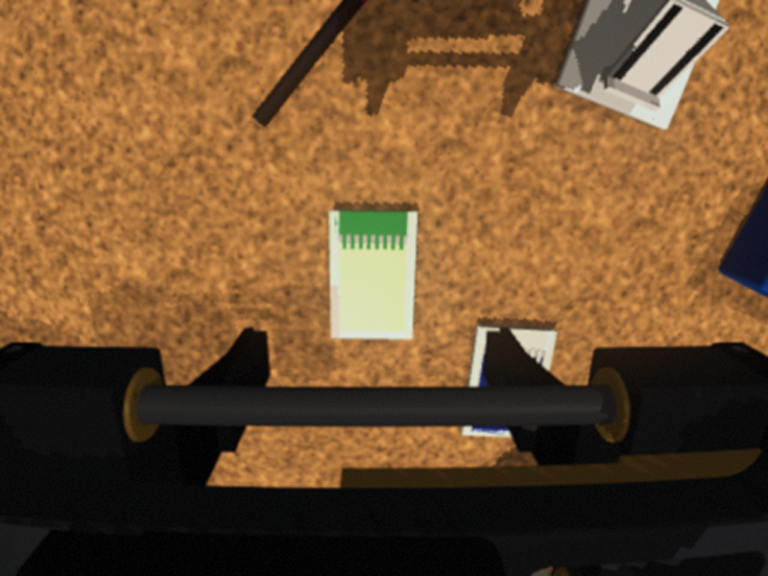

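View pics/rest.png

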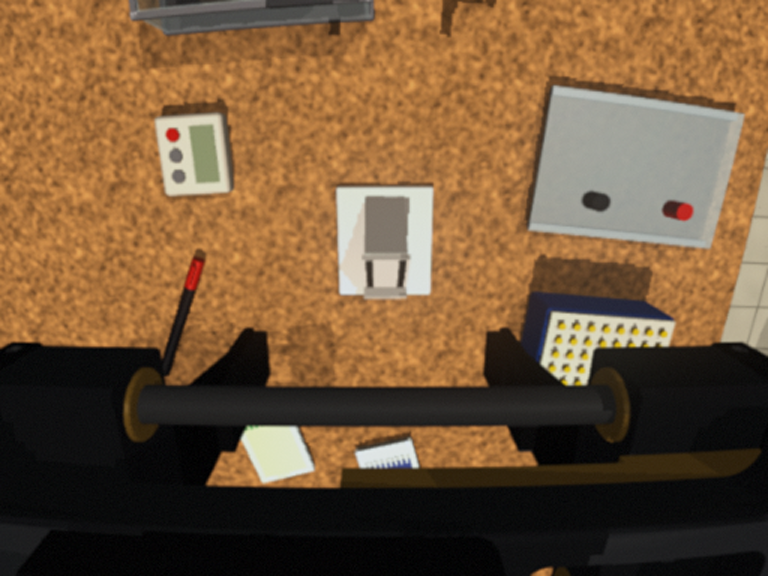

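View pics/tank.png

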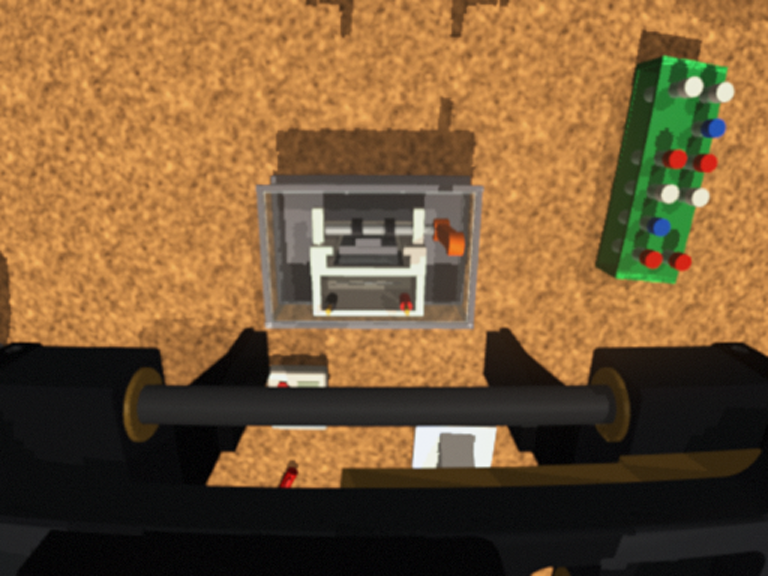

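Wrist views:
- **Cassette:** corners at (330,211), (417,211), (412,339) and (331,339), comb up, lying unobstructed.
- **Rest:** base corners at (337,186), (433,186), (432,296) and (341,294). The lip seems to be at the bottom (row ~292), with the plate rising towards world +y.
- **Tank:** lever upright at (450,237). The core runs x 312–425 px, with the slot at row ~262.

```bash
cat > fit.py <<'E'
from h import *
import pickle
def L(n): return pickle.load(open("pics/%s.pkl"%n,"rb"))
def q(n,img,pts,z):
    P=onplane(L(img)[0],np.array(pts)/1.5,z); print(n,np.round(P[:,:2]*1000,1).tolist(), "sides",np.round([np.linalg.norm(P[i]-P[(i+1)%len(P)])*1000 for i in range(len(P))],1),"ctr",np.round(P.mean(0)*1000,1)); return P
P=q("cass TL TR BR BL","cass",[(330,211),(417,211),(414,339),(331,339)],.008)
d=(P[0]+P[1]-P[2]-P[3]);print("y heading",np.degrees(np.arctan2(d[1],d[0])))
P=q("rest","rest",[(337,186),(433,186),(432,296),(341,294)],.006)
d=(P[0]+P[1]-P[2]-P[3]);print("y heading",np.degrees(np.arctan2(d[1],d[0])))
P=q("tank TL TR BR BL","tank",[(259,186),(481,186),(472,328),(266,328)],.062)
d=(P[1]-P[0]+P[2]-P[3]);print("x heading",np.degrees(np.arctan2(d[1],d[0])))
E
python3 fit.py
python3 - <<'E'
from h import *
import pickle
s=cv2.imread("pics/s.png")[170:230,225:305]
r=L=pickle.load(open("pics/rest.pkl","rb"))[1][115:205,215:300]; c=pickle.load(open("pics/tank.pkl","rb"))[1][105:230,165:330]
f=lambda a,h:cv2.resize(a,(int(a.shape[1]*h/a.shape[0]),h),interpolation=cv2.INTER_CUBIC)
a=np.hstack([f(s,290),f(r[:,:,::-1],290)]);b=f(c[:,:,::-1],309)
W=max(a.shape[1],b.shape[1]);o=np.zeros((599,W,3),np.uint8);o[:290,:a.shape[1]]=a;o[290:,:b.shape[1]]=b;cv2.imwrite("pics/z.png",o);print(o.shape)
E
```

```text
cass TL TR BR BL [[418.5, -198.1], [477.7, -176.5], [512.6, -271.1], [451.0, -293.6]] sides [ 63.1 100.8  65.5 100.9] ctr [ 464.9 -234.9    8. ]
y heading 109.50577843953565
rest [[533.8, 43.4], [621.9, 46.5], [628.3, -59.8], [538.8, -60.9]] sides [ 88.1 106.6  89.5 104.4] ctr [580.7  -7.7   6. ]
y heading 93.11602361421349
tank TL TR BR BL [[374.2, 290.4], [551.1, 305.3], [561.5, 183.5], [381.7, 168.2]] sides [177.5 122.3 180.5 122.4] ctr [467.1 236.8  62. ]
x heading 4.831992501023327
(599, 659, 3)
```

View pics/z.png

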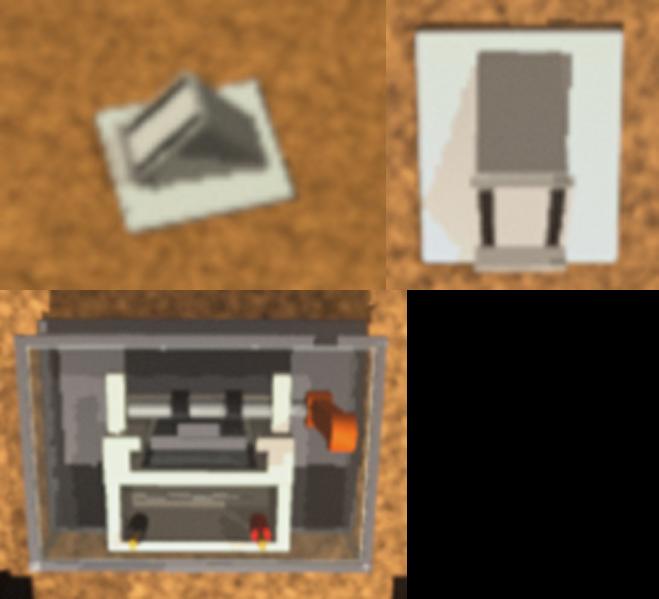

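The zoom settles it: the lip is on the −y side and the plate rises towards world +y. The core's outer white edges are at crop x = 105 and 290 on the wall row (478), and the post pair is at x ≈ 138 and 262.

```bash
cat >> h.py <<'E'
def pose(p,h):
    M=np.eye(4);M[:3,:3]=R.from_euler("z",h,degrees=True).as_matrix();M[:3,3]=p;return M
TANK=pose([.4671,.2368,0],4.83); REST=pose([.5807,-.0077,0],3.1); CASS=pose([.465,-.235,0],19.5)
def at(M,p): return (M@np.r_[p,1])[:3]
E
python3 - <<'E'
from h import *
import pickle
c=pickle.load(open("pics/tank.pkl","rb"))[0]
raw=lambda x,y:[165+x/2.472,105+(y-290)/2.472]
inv=np.linalg.inv(TANK)
for n,p,z in[("wall L",(105,478),.08),("wall R",(290,478),.08),("lipL inner",(141,450),.08),("lipR inner",(257,450),.08),("frame TL",(103,440),.08),("TR",(293,440),.08),("post b",(138,520),.106),("post r",(262,520),.106),("yel b",(134,543),.106),("yel r",(262,545),.106),("shaft L",(115,410),.07),("shaft R",(282,410),.07),("lever tip",(343,433),.135),("lever base",(318,405),.07),("slot",(197,462),.08),("slotup",(197,448),.08),("wall low edge",(197,485),.08)]:
    print(n,np.round(at(inv,onplane(c,[raw(*p)],z)[0])*1000,1))
# grasp: TCP over cassette
G=T([.465,-.235,.06],19.5);D=T([.465,-.235,.0015],19.5)
print(rows(cur(),G),rows(G,D))
E
```

```text
wall L [-46.2  -4.9  80. ]
wall R [43.4 -4.8 80. ]
lipL inner [-28.3   9.   80. ]
lipR inner [27.2  9.  80. ]
frame TL [-46.3  14.   80. ]
TR [44.3 14.  80. ]
post b [-28.  -17.4 106. ]
post r [ 28.4 -17.4 106. ]
yel b [-30.2 -28.6 106. ]
yel r [ 28.6 -29.6 106. ]
shaft L [-41.4  26.6  70. ]
shaft R [39.6 26.6 70. ]
lever tip [ 57.9  29.1 135. ]
lever base [57.  29.1 70. ]
slot [-1.6  3.1 80. ]
slotup [-1.5 10.  80. ]
wall low edge [-1.6 -8.4 80. ]
(2, [-8.6, -1.2, 40.3], [0.0004, -0.0004, 0.0061]) (2, [0.0, 0.0, 29.2], [0.0, 0.0, -0.0])
```

Request:
send_rows:
  plan:
    - [87,-8.6,-1.2,40,0,0,0.006]
    - [87,-8.6,-1.2,40,0,0,0.006]
    - [87,0,0,30,0,0,0]
    - [87,0,0,18,0,0,0]
    - [87,0,0,10,0,0,0]
    - [87,0,0,0,0,0,0]
    - [60,0,0,0,0,0,0]
    - [60,0,0,0,0,0,0]
    - [60,0,0,0,0,0,0]
    - [60,0,0,0,0,0,0]
    - [60,0,0,0,0,0,0]
  grip_force: 25

```text
time_s: 4.4
tool_pos: [0.464, -0.2377, 0.0031]
tool_rot: [179.9, 0.0, 109.3]
force: [-0.4, -0.4, -0.5]
grip_width: 0.0615
```

Run:
```python
from h import *
print(cur().round(4))
```

```text
[[-3.308e-01  9.437e-01  9.000e-04  4.640e-01]
 [ 9.437e-01  3.308e-01  1.000e-04 -2.377e-01]
 [-2.000e-04  9.000e-04 -1.000e+00  3.100e-03]
 [ 0.000e+00  0.000e+00  0.000e+00  1.000e+00]]
```

Request:
send_rows:
  plan:
    - [50,0,0,0,0,0,0]
    - [50,0,0,0,0,0,0]
    - [50,0,0,-10,0,0,0]
    - [50,0,0,-20,0,0,0]
    - [50,0,0,-20,0,0,0]
    - [50,0,0,0,0,0,0]

```text
time_s: 5.0
tool_pos: [0.466, -0.2388, 0.0558]
tool_rot: [179.7, 0.2, 109.3]
force: [0.1, -0.1, 0.0]
grip_width: 0.05
```

```bash
python3 snap.py g1
```

```text
5.05 [ 0.46508068 -0.23813342  0.05432832] [1.79818903e+02 9.32225836e-02 1.09319120e+02] [-0.97513758 -0.44261528 -0.3764282 ]
```

View pics/g1.png

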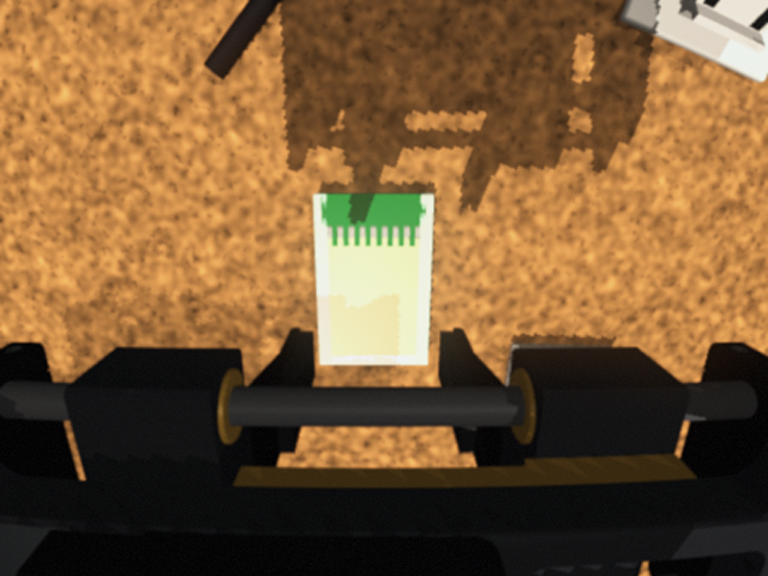

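The cassette is still on the bench with corners at (314,194), (434,194), (428,365) and (320,365), so the fingers closed without gripping it.

Run:
```python
from h import *
import pickle
c,im,Tm=pickle.load(open("pics/g1.pkl","rb"))
print("tcp px",proj(c,Tm[:3,3])*1.5, "tips",proj(c,np.array([Tm[:3,3]+s*.025*Tm[:3,1] for s in(-1,1)]))*1.5)
for z in (0.008,0.0):
  P=onplane(c,np.array([(314,194),(434,194),(428,365),(320,365)])/1.5,z)*1000
  print(z,P.round(1).tolist(),[np.linalg.norm(P[i]-P[(i+1)%4]).round(1) for i in range(4)],P.mean(0))
env.read_camera("wrist");env.read_camera("top")
for cam in("wrist","top"):
  for r in env.regions_of(cam,"cassette")[:2]:print(cam,r["confidence"],np.array(r["rect"])*1.5)
```

```text
tcp px [[372.41982002 321.36545645]] tips [[318.43524947 321.37295495]
 [426.42144721 321.26552063]]
0.008 [[418.2, -197.8, 8.0], [478.2, -176.9, 8.0], [511.5, -271.6, 8.0], [450.8, -292.7, 8.0]] [np.float64(63.5), np.float64(100.4), np.float64(64.2), np.float64(100.4)] [ 464.67809068 -234.77685507    8.        ]
0.0 [[417.5, -199.0, 0.0], [479.4, -177.3, 0.0], [513.9, -275.3, 0.0], [451.2, -297.1, -0.0]] [np.float64(65.6), np.float64(103.8), np.float64(66.4), np.float64(103.7)] [ 4.65502323e+02 -2.37152819e+02 -6.93889390e-15]
wrist 0.59 [315.15 190.65 432.   366.9 ]
top 0.88 [446.1  344.55 475.65 388.8 ]
top 0.31 [280.8  141.45 352.8  230.7 ]
```

Request:
send_rows:
  plan:
    - [87,0,0,0,0,0,0]
    - [87,0,0,0,0,0,0]
    - [87,0,0,0,0,0,0]
    - [87,0,0,0,0,0,0]
    - [87,2,0,0,0,0,0]
    - [87,1,0,0,0,0,0]
    - [87,0,0,0,0,0,0]
    - [87,0,0,25,0,0,0]
    - [87,0,0,18,0,0,0]
    - [87,0,0,10,0,0,0]
    - [50,0,0,0,0,0,0]
    - [50,0,0,0,0,0,0]

```text
time_s: 6.45
tool_pos: [0.463, -0.2351, 0.0001]
tool_rot: [180.0, 0.0, 109.3]
force: [-0.6, 0.5, -0.9]
grip_width: 0.0777
```

Request:
send_rows:
  plan:
    - [45,0,0,0,0,0,0]
    - [45,0,0,0,0,0,0]
    - [45,0,0,0,0,0,0]
    - [45,0,0,0,0,0,0]

```text
time_s: 6.85
tool_pos: [0.463, -0.2348, -0.0]
tool_rot: [180.0, 0.0, 109.3]
force: [0.1, -0.3, 0.1]
grip_width: 0.0485
```

Request:
send_rows:
  plan:
    - [45,0,0,0,0,0,0]
    - [45,0,0,0,0,0,0]
    - [45,0,0,0,0,0,0]

```text
time_s: 7.15
tool_pos: [0.4628, -0.2347, -0.0004]
tool_rot: [180.0, -0.0, 109.3]
force: [0.8, 0.4, -0.8]
grip_width: 0.045
```

```bash
python3 snap.py g2
```

```text
7.2 [ 4.62747914e-01 -2.34772872e-01 -3.54524171e-04] [ 1.79999167e+02 -1.62836407e-03  1.09322843e+02] [-0.82580072  0.84683925 -0.31139413]
```

View pics/g2.png

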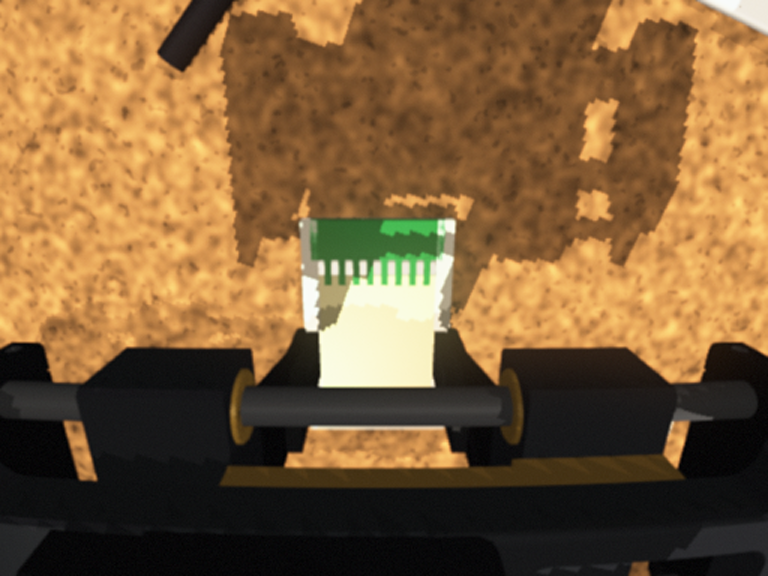

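Request:
send_rows:
  plan:
    - [87,0,0,-6,0,0,0]
    - [87,0,0,0,0,0,0]
    - [87,0,0,0,0,0,0]
    - [87,0,0,0,0,0,0]
    - [87,0,0,0,0,0,0]
    - [87,0,0,0,0,0,0]
    - [87,0,0,0,0,0,0]
    - [87,0,0,0,0,0,0]
    - [87,0,0,6,0,0,0]
    - [87,0,0,1,0,0,0]
    - [87,0,0,1,0,0,0]
    - [87,0,0,0,0,0,0]

```text
time_s: 8.4
tool_pos: [0.4626, -0.2347, -0.0026]
tool_rot: [-180.0, -0.0, 109.3]
force: [-0.9, -1.0, 0.1]
grip_width: 0.087
```

```bash
python3 snap.py g3
python3 - <<'E'
from h import *
import pickle
c,im,Tm=pickle.load(open("pics/g2.pkl","rb"))
P=onplane(c,np.array([(300,220),(455,220)])/1.5,.008);print(P,np.linalg.norm(P[0]-P[1]))
i3=pickle.load(open("pics/g3.pkl","rb"))[1]
a=np.hstack([im[190:310,150:350],i3[190:310,130:380]]);cv2.imwrite("pics/z2.png",cv2.resize(a[:,:,::-1],None,fx=1.75,fy=1.75*1.5,interpolation=cv2.INTER_CUBIC))
E
```

```text
8.45 [ 0.46265337 -0.23476815 -0.00246199] [-1.79989542e+02 -7.69949534e-03  1.09318944e+02] [ 0.51455239 -0.94391912 -0.13481399]
[[ 0.41784861 -0.19799783  0.008     ]
 [ 0.47800122 -0.17693732  0.008     ]] 0.06373289036813154
```

View pics/z2.png

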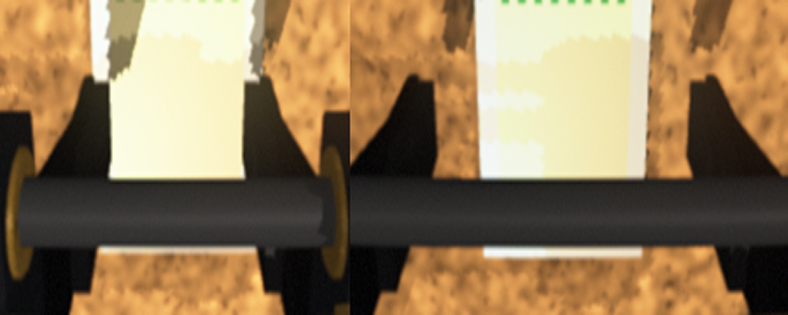

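Request:
send_rows:
  plan:
    - [87,0,0,2,0,0,0]
    - [87,0,0,2,0,0,0]
    - [87,0,0,2,0,0,0]
    - [87,0,0,0,0,0,0]

```text
time_s: 8.85
tool_pos: [0.4625, -0.2346, -0.0087]
tool_rot: [-180.0, -0.0, 109.3]
force: [0.2, 0.2, -0.1]
grip_width: 0.0871
```

Request:
send_rows:
  plan:
    - [87,0,0,1.5,0,0,0]
    - [87,0,0,1.5,0,0,0]
    - [87,0,0,0,0,0,0]

```text
time_s: 9.15
tool_pos: [0.4626, -0.2347, -0.0116]
tool_rot: [-180.0, -0.0, 109.3]
force: [-0.1, -0.1, -0.4]
grip_width: 0.087
```

Request:
send_rows:
  plan:
    - [87,0,0,1.5,0,0,0]
    - [87,0,0,1.5,0,0,0]
    - [87,0,0,0,0,0,0]

```text
time_s: 9.45
tool_pos: [0.4626, -0.2347, -0.0146]
tool_rot: [-180.0, -0.0, 109.3]
force: [-0.7, 0.6, -0.3]
grip_width: 0.0871
```

Request:
send_rows:
  plan:
    - [87,0,0,1.5,0,0,0]
    - [87,0,0,1,0,0,0]
    - [87,0,0,0,0,0,0]

```text
time_s: 9.75
tool_pos: [0.4626, -0.2347, -0.017]
tool_rot: [-180.0, -0.0, 109.3]
force: [0.0, 0.0, 0.1]
grip_width: 0.0871
```

Request:
send_rows:
  plan:
    - [58,0,0,0,0,0,0]
    - [58,0,0,0,0,0,0]
    - [58,0,0,0,0,0,0]
    - [58,0,0,0,0,0,0]
    - [58,0,0,0,0,0,0]
    - [58,0,0,0,0,0,0]

```text
time_s: 10.35
tool_pos: [0.4628, -0.2348, -0.0169]
tool_rot: [180.0, -0.0, 109.3]
force: [-0.3, -0.3, 0.3]
grip_width: 0.0587
```

Request:
send_rows:
  plan:
    - [58,0,0,1,0,0,0]
    - [58,0,0,1,0,0,0]
    - [58,0,0,1,0,0,0]
    - [58,0,0,0,0,0,0]

```text
time_s: 10.75
tool_pos: [0.4628, -0.2347, -0.0195]
tool_rot: [180.0, -0.0, 109.3]
force: [-1.5, 1.2, 4.3]
grip_width: 0.0582
```

Request:
send_rows:
  plan:
    - [58,0,0,1,0,0,0]
    - [58,0,0,1,0,0,0]
    - [58,0,0,1,0,0,0]
    - [58,0,0,0,0,0,0]

```text
time_s: 11.15
tool_pos: [0.4629, -0.2347, -0.0197]
tool_rot: [180.0, -0.2, 109.3]
force: [-10.0, 6.3, 30.5]
grip_width: 0.058
```

Request:
send_rows:
  plan:
    - [58,0,0,-6,0,0,0]
    - [87,0,0,0,0,0,0]
    - [87,0,0,0,0,0,0]
    - [87,0,0,0,0,0,0]
    - [87,0,0,0,0,0,0]
    - [87,0,0,0,0,0,0]
    - [87,0,0,0,0,0,0]
    - [87,0,0,3,0,0,0]
    - [87,0,0,3,0,0,0]
    - [87,0,0,2,0,0,0]
    - [87,0,0,0,0,0,0]

```text
time_s: 12.25
tool_pos: [0.4624, -0.2347, -0.0253]
tool_rot: [-180.0, -0.0, 109.3]
force: [0.4, 0.6, 0.3]
grip_width: 0.0872
```

Request:
send_rows:
  plan:
    - [55,0,0,0,0,0,0]
    - [55,0,0,0,0,0,0]
    - [55,0,0,0,0,0,0]
    - [55,0,0,0,0,0,0]
    - [55,0,0,0,0,0,0]
    - [55,0,0,0,0,0,0]
    - [55,0,0,0,0,0,0]

```text
time_s: 12.95
tool_pos: [0.4629, -0.2348, -0.0248]
tool_rot: [180.0, 0.0, 109.3]
force: [-0.3, -0.1, 0.4]
grip_width: 0.0636
```

```bash
cat >> h.py <<'E'
OFF=.0273
def TT(p,h,tilt=0):  # p = true fingertip point
    M=T(p,h,tilt); M[:3,3]+=OFF*M[:3,2]; return M
def Tip():
    M=cur(); return M[:3,3]-OFF*M[:3,2]
def restpt(u,n,x=0):  # point seat + u along slope + n off plate
    s,c=np.sin(np.radians(50)),np.cos(np.radians(50))
    return at(REST,[x,-.035+u*c-n*s,.022+u*s+n*c])
def place(u,n):  # tool pose for cassette origin at slope coordinate u,n (cassette origin at tool (-.7,0,+2.5)mm)
    return TT(restpt(u+.0007,n+.0025),3.1,50)
E
python3 - <<'E'
from h import *
A=cur();B=A.copy();B[2,3]+=.1
C=place(.060,.045);D=place(.058,.006)
print(Tip(),C[:3,3],D[:3,3]);print(rows(B,C),rows(C,D))
X=B.copy()
n,s,w=rows(B,C)
for i in range(n):
    S=np.eye(4);S[:3,3]=np.array(s)/1000;S[:3,:3]=R.from_rotvec(w).as_matrix();X=X@S;print(X[:3,3].round(3),end=" ")
print(X-C)
E
```

```text
[ 0.46285552 -0.23478903  0.00254545] [ 0.58131958 -0.01914012  0.08148321] [0.57977345 0.0094082  0.0548824 ]
(7, [25.7, 23.3, 9.6], [-0.0176, 0.1238, 0.0379]) (1, [-2.0, -0.0, 39.0], [-0.0, 0.0, 0.0])
[ 0.476 -0.203  0.066] [ 0.491 -0.17   0.06 ] [ 0.507 -0.138  0.057] [ 0.523 -0.106  0.058] [ 0.541 -0.076  0.063] [ 0.561 -0.046  0.071] [ 0.582 -0.019  0.082] [[ 2.76138467e-04  1.15210841e-05  4.69410749e-05  2.04298123e-04]
 [ 9.67896224e-05 -2.13477945e-04 -6.61623761e-05  2.95737744e-04]
 [-6.86257727e-05 -1.87382557e-04 -8.17488370e-05  1.66837205e-04]
 [ 0.00000000e+00  0.00000000e+00  0.00000000e+00  0.00000000e+00]]
```

Request:
send_rows:
  plan:
    - [55,0,0,-30,0,0,0]
    - [55,0,0,-45,0,0,0]
    - [55,0,0,-25,0,0,0]
    - [55,25.7,23.3,9.6,-0.0176,0.1238,0.0379]
    - [55,25.7,23.3,9.6,-0.0176,0.1238,0.0379]
    - [55,25.7,23.3,9.6,-0.0176,0.1238,0.0379]
    - [55,25.7,23.3,9.6,-0.0176,0.1238,0.0379]
    - [55,25.7,23.3,9.6,-0.0176,0.1238,0.0379]
    - [55,25.7,23.3,9.6,-0.0176,0.1238,0.0379]
    - [55,25.7,23.3,9.6,-0.0176,0.1238,0.0379]
    - [55,0,0,0,0,0,0]
    - [55,0,0,0,0,0,0]

```text
time_s: 14.15
tool_pos: [0.5807, -0.0195, 0.0799]
tool_rot: [-179.8, -49.9, 92.9]
force: [-0.9, -0.1, -1.0]
grip_width: 0.063
```

Run:
```python
from h import *
o=env.get_obs();print(o["qpos"].round(1),o["force"],o["grip_width"]);A=cur();print(rows(A,place(.060,.045),1),rows(A,place(.058,.006),1),rows(A,place(.058,.006),4))
```

```text
[  4.2  37.4  29.5  92.6 -54.7  94.4  53.2] [-0.87385135 -0.09748913 -0.98617468] 0.06301160567660818
(1, [1.4, 0.6, -0.8], [-0.0017, 0.0017, -0.0019]) (1, [-0.6, 0.7, 38.2], [-0.0017, 0.0017, -0.0019]) (4, [-0.1, 0.2, 9.6], [-0.0004, 0.0004, -0.0005])
```

Request:
send_rows:
  plan:
    - [55,0,0.6,15,0,0,-0.002]
    - [55,0,0,12,0,0,0]
    - [55,0,0,8,0,0,0]
    - [55,0,0,2,0,0,0]
    - [55,0,0,0,0,0,0]

```text
time_s: 14.65
tool_pos: [0.5802, 0.0103, 0.0578]
tool_rot: [179.9, -50.0, 93.3]
force: [-0.4, 0.7, -0.6]
grip_width: 0.0637
```

Request:
send_rows:
  plan:
    - [55,0,0,1.5,0,0,0]
    - [55,0,0,1.5,0,0,0]
    - [55,0,0,0,0,0,0]

```text
time_s: 14.95
tool_pos: [0.5804, 0.0116, 0.0558]
tool_rot: [179.9, -50.0, 93.2]
force: [-1.0, 0.7, -0.6]
grip_width: 0.0637
```

```bash
python3 snap.py p1
python3 - <<'E'
from h import *
import pickle
c,im,M=pickle.load(open("pics/p1.pkl","rb"))
E=[(-.02,0),(.02,0),(.02,.058),(-.02,.058)]
print((proj(c,[restpt(u,0,x) for x,u in E])*1.5).round())
E
```

```text
15.0 [0.58044389 0.01157787 0.05587497] [179.88539592 -49.98730908  93.23054897] [-0.04529072 -1.03115875 -1.42335343]
[[328. 462.]
 [414. 462.]
 [418. 349.]
 [324. 349.]]
```

View pics/p1.png

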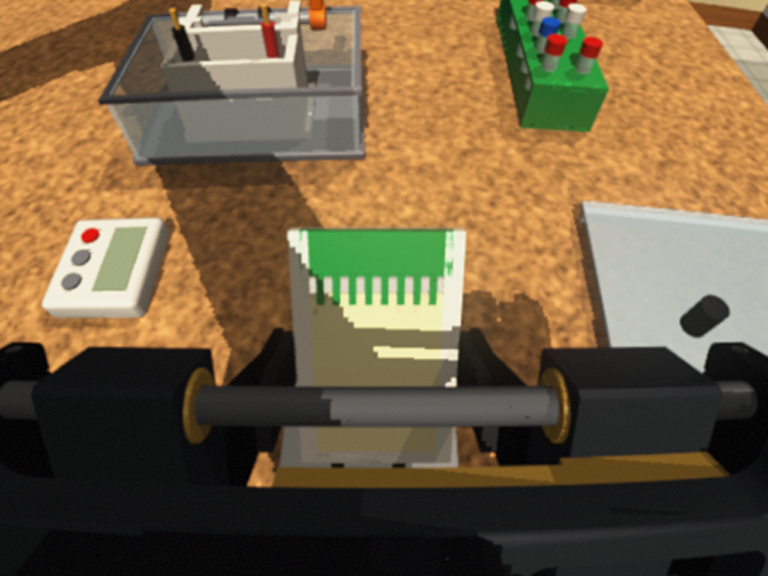

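The view shows the cassette held squarely over the rest plate: comb at row 250, foot at row ~465, with the plate's rails peeking out at (337,465) and (398,465).

Request:
send_rows:
  plan:
    - [55,0,0,1.5,0,0,0]
    - [55,0,0,1.5,0,0,0]
    - [55,0,0,0,0,0,0]

```text
time_s: 15.3
tool_pos: [0.5804, 0.0135, 0.0542]
tool_rot: [179.9, -50.0, 93.2]
force: [-1.4, -2.5, 1.6]
grip_width: 0.0636
```

Request:
send_rows:
  plan:
    - [55,0,0,1,0,0,0]
    - [55,0,0,1,0,0,0]
    - [55,0,0,0,0,0,0]

```text
time_s: 15.6
tool_pos: [0.5804, 0.0137, 0.0541]
tool_rot: [179.8, -50.0, 93.2]
force: [-2.6, -7.2, 7.0]
grip_width: 0.0631
```

Request:
send_rows:
  plan:
    - [55,0,0,-1.5,0,0,0]
    - [55,-2,0,0,0,0,0]
    - [55,-2,0,0,0,0,0]
    - [55,-1,0,0,0,0,0]
    - [55,0,0,0,0,0,0]

```text
time_s: 16.1
tool_pos: [0.5814, 0.011, 0.051]
tool_rot: [179.7, -50.0, 93.4]
force: [-0.8, -3.6, 5.8]
grip_width: 0.0637
```

Request:
send_rows:
  plan:
    - [55,-1,0,0,0,0,0]
    - [55,-1,0,0,0,0,0]
    - [55,0,0,0,0,0,0]

```text
time_s: 16.4
tool_pos: [0.5815, 0.0098, 0.0496]
tool_rot: [179.7, -50.1, 93.4]
force: [0.0, -3.1, 6.0]
grip_width: 0.0635
```

Run:
```python
from h import *
P=Tip();q=at(np.linalg.inv(REST),P)-[0,-.035,.022]
s,c=np.sin(np.radians(50)),np.cos(np.radians(50));print("x,u,n tip",q[0],q[1]*c+q[2]*s,-q[1]*s+q[2]*c,env.get_obs()["force"])
```

```text
x,u,n tip 0.0017356449594277956 0.0547940297921657 0.004861503689823816 [ 0.0293094  -3.05684826  5.95738824]
```

Request:
send_rows:
  plan:
    - [55,-1,0,-0.5,0,0,0]
    - [55,-1,0,0,0,0,0]
    - [55,-1,0,0,0,0,0]
    - [55,0,0,0,0,0,0]

```text
time_s: 16.8
tool_pos: [0.5814, 0.0076, 0.0471]
tool_rot: [179.7, -50.0, 93.3]
force: [-0.7, -4.0, 5.3]
grip_width: 0.0636
```

Request:
send_rows:
  plan:
    - [55,-1,0,0,0,0,0]
    - [55,-1,0,0,0,0,0]
    - [55,0,0,0,0,0,0]

```text
time_s: 17.1
tool_pos: [0.5814, 0.0063, 0.0455]
tool_rot: [179.7, -50.0, 93.3]
force: [0.4, -2.8, 6.1]
grip_width: 0.0632
```

Request:
send_rows:
  plan:
    - [55,-1,0,0,0,0,0]
    - [55,-1,0,0,0,0,0]
    - [55,0,0,0,0,0,0]

```text
time_s: 17.4
tool_pos: [0.5816, 0.0051, 0.0442]
tool_rot: [179.7, -50.1, 93.3]
force: [-0.1, -3.3, 5.9]
grip_width: 0.0637
```

Request:
send_rows:
  plan:
    - [55,-1,0,0,0,0,0]
    - [55,0,0,0,0,0,0]

```text
time_s: 17.6
tool_pos: [0.5815, 0.0051, 0.0442]
tool_rot: [179.7, -50.2, 93.4]
force: [-0.8, -1.7, 8.3]
grip_width: 0.0629
```

Run:
```python
from h import *
import pickle
M=cur();X=M.copy();X[:3,3]-=OFF*M[:3,2]
o=X@np.r_[-.0007,0,.0025,1]   # cassette origin, world
u=M[:3,0];n=-M[:3,2];print(u,n,o[:3]); h=np.degrees(np.arctan2(M[1,1],M[0,1]));print("head",h)
pickle.dump((o[:3],h),open("lean.pkl","wb"))
g=lambda a,b,t:TT(o[:3]+(a-.05)*u+b*n,h,t)
A=M.copy();A[:3,3]+=.07*n
B=g(.130,.075,5);C=g(.15,.004,-40);D=g(.076,.004,-40)
print(rows(A,B),rows(B,C),rows(C,D));print(B[:3,3],C[:3,3],D[:3,3])
```

```text
[-0.03782146  0.63959264  0.76778304] [ 0.04047229 -0.7667219   0.64070237] [ 0.5825483  -0.01431472  0.05951581]
head 3.1704471225879174
(6, [9.1, -0.0, -5.0], [0.0005, -0.1314, 0.0002]) (6, [8.8, 0.0, 2.0], [0.0, -0.1309, 0.0]) (2, [0.1, 0.1, 37.0], [0.0, -0.0, 0.0])
[ 0.58242641 -0.01827574  0.14179502] [0.57989857 0.02905642 0.11794391] [ 0.58269735 -0.01827344  0.06112797]
```

Request:
send_rows:
  plan:
    - [87,0,0,0,0,0,0]
    - [87,0,0,0,0,0,0]
    - [87,0,0,0,0,0,0]
    - [87,0,0,0,0,0,0]
    - [87,0,0,0,0,0,0]
    - [87,0,0,-20,0,0,0]
    - [87,0,0,-30,0,0,0]
    - [87,0,0,-20,0,0,0]

```text
time_s: 18.4
tool_pos: [0.5839, -0.0505, 0.0882]
tool_rot: [179.9, -49.9, 93.2]
force: [0.1, -0.8, 0.2]
grip_width: 0.0867
```

Request:
send_rows:
  plan:
    - [87,9.1,0,-5,0,-0.131,0]
    - [87,9.1,0,-5,0,-0.131,0]
    - [87,9.1,0,-5,0,-0.131,0]
    - [87,9.1,0,-5,0,-0.131,0]
    - [87,9.1,0,-5,0,-0.131,0]
    - [87,9.1,0,-5,0,-0.131,0]
    - [87,8.8,0,2,0,-0.131,0]
    - [87,8.8,0,2,0,-0.131,0]
    - [87,8.8,0,2,0,-0.131,0]
    - [87,8.8,0,2,0,-0.131,0]
    - [87,8.8,0,2,0,-0.131,0]
    - [87,8.8,0,2,0,-0.131,0]

```text
time_s: 19.6
tool_pos: [0.5799, 0.0303, 0.1171]
tool_rot: [179.7, 40.2, 93.1]
force: [-1.1, -0.6, -0.2]
grip_width: 0.0868
```

Request:
send_rows:
  plan:
    - [87,0,0,0,0,0,0]

```text
time_s: 19.7
tool_pos: [0.5771, 0.0359, 0.1108]
tool_rot: [-179.5, 40.3, 94.2]
force: [-0.2, 1.2, -0.9]
grip_width: 0.0868
```

Run:
```python
from h import *
import pickle
o,h=pickle.load(open("lean.pkl","rb"))
c,s=np.cos(np.radians(50)),np.sin(np.radians(50)); hy=np.radians(h+90); yd=np.array([np.cos(hy),np.sin(hy),0]); u=c*yd+[0,0,s]; n=-s*yd+[0,0,c]
g=lambda a,b,t:TT(o+(a-.05)*u+b*n,h,t)
print(cur().round(3),env.get_obs()["qpos"].round(1));print(rows(cur(),g(.15,.004,-40),1),rows(g(.15,.004,-40),g(.076,.004,-40),2))
cal=env.get_calibration("wrist");im=env.read_camera("wrist")
pts=[o+a*u+b*n+x*np.array([np.cos(np.radians(h)),np.sin(np.radians(h)),0]) for a,b,x in[(.05,0,-.032),(.05,0,.032),(.05,.008,.032),(.05,.008,-.032)]]
print((proj(cal,pts)*1.5).round()); save(im,"p2.png")
```

```text
[[-0.056  0.998  0.038  0.577]
 [ 0.761  0.067 -0.645  0.036]
 [-0.646 -0.007 -0.763  0.111]
 [ 0.     0.     0.     1.   ]] [-59.7  28.4  38.1  97.7  21.3  75.1 -27.3]
(1, [-9.7, 2.6, -1.0], [0.0019, 0.0049, 0.0135]) (2, [0.0, -0.0, 37.0], [0.0, -0.0, 0.0])
[[316. 319.]
 [441. 320.]
 [440. 335.]
 [316. 333.]]
```

View pics/p2.png

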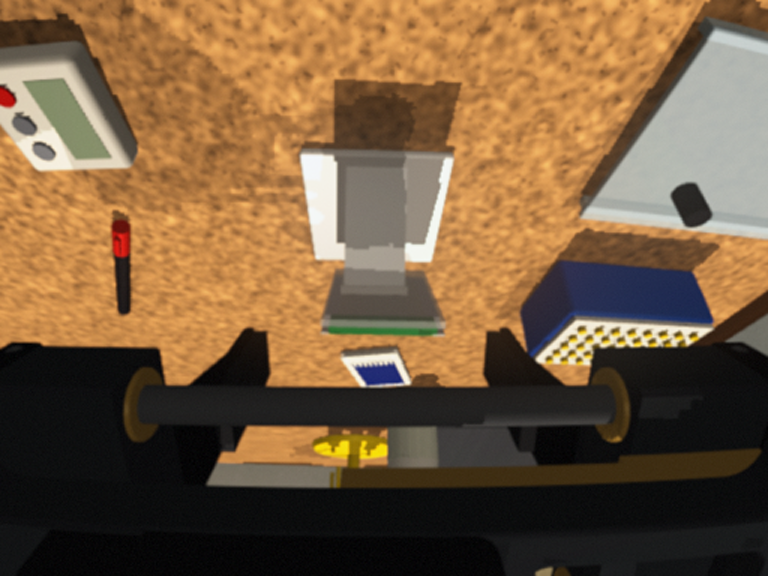

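The comb edge shows at (322–444, 318–335), against a prediction of (316–441, 319–335), so the cassette leans where expected. I'll settle, correct the pose and then descend.

Request:
send_rows:
  plan:
    - [87,-9.7,2.6,-1,0,0.005,0.013]
    - [87,0,0,0,0,0,0]
    - [87,0,0,0,0,0,0]

```text
time_s: 20.05
tool_pos: [0.5829, 0.0193, 0.1251]
tool_rot: [179.1, 39.6, 91.7]
force: [-0.1, -0.2, 0.4]
grip_width: 0.087
```

```bash
cat >> h.py <<'E'
import pickle
def gl(a,b,t):
    o,h=pickle.load(open("lean.pkl","rb"))
    c,s=np.cos(np.radians(50)),np.sin(np.radians(50)); hy=np.radians(h+90); yd=np.array([np.cos(hy),np.sin(hy),0]); u=c*yd+[0,0,s]; n=-s*yd+[0,0,c]
    return TT(o+(a-.05)*u+b*n,h,t)
E
python3 - <<'E'
from h import *
o=env.get_obs();print(o["tool_pos"],o["qpos"].round(1),o["joint_velocities"].round(1));print(rows(cur(),gl(.15,.004,-40),1),rows(cur(),gl(.076,.004,-40),4))
E
```

```text
[0.58292057 0.01926304 0.12511764] [-58.7  27.   39.1  97.5  21.5  75.2 -27. ] [-0.5  0.5 -1.2  0.3 -0.5 -0.   0. ]
(1, [12.5, -2.5, -0.8], [-0.0, -0.0061, -0.0194]) (4, [3.0, -0.6, 18.3], [-0.0, -0.0015, -0.0049])
```

Request:
send_rows:
  plan:
    - [87,12.5,-2.5,-0.8,0,-0.006,-0.019]
    - [87,0,0,0,0,0,0]
    - [87,0,0,0,0,0,0]

```text
time_s: 20.35
tool_pos: [0.5791, 0.0325, 0.1155]
tool_rot: [-179.7, 40.1, 93.7]
force: [0.4, 0.3, 0.2]
grip_width: 0.0865
```

Run:
```python
from h import *
o=env.get_obs();print(o["tool_pos"],o["joint_velocities"].round(1));print(rows(cur(),gl(.15,.004,-40),1),rows(cur(),gl(.076,.004,-40),4))
```

```text
[0.57914643 0.03252375 0.11548208] [ 0.1 -0.1  0.9 -0.1  0.5  0.2 -0.1]
(1, [-4.0, 0.8, 0.4], [0.0009, 0.0021, 0.0068]) (4, [-1.0, 0.2, 18.6], [0.0002, 0.0005, 0.0017])
```

Request:
send_rows:
  plan:
    - [87,-1,0.2,18.6,0,0.0005,0.0017]
    - [87,-1,0.2,18.6,0,0.0005,0.0017]
    - [87,-1,0.2,18.6,0,0.0005,0.0017]
    - [87,-1,0.2,18.6,0,0.0005,0.0017]
    - [87,0,0,0,0,0,0]
    - [87,0,0,0,0,0,0]

```text
time_s: 20.95
tool_pos: [0.5831, -0.019, 0.0618]
tool_rot: [179.9, 40.0, 93.0]
force: [-0.3, 0.1, 0.5]
grip_width: 0.0872
```

Run:
```python
from h import *
o=env.get_obs();print(o["tool_pos"],o["force"]);print(rows(cur(),gl(.076,.004,-40),1))
```

```text
[ 0.58314202 -0.01902994  0.06184774] [-0.32670771  0.12275914  0.51523178]
(1, [1.1, -0.3, 0.0], [0.0005, 0.0005, -0.0017])
```

Request:
send_rows:
  plan:
    - [87,1,0,0,0,0,0]
    - [55,0,0,0,0,0,0]
    - [55,0,0,0,0,0,0]
    - [55,0,0,0,0,0,0]
    - [55,0,0,0,0,0,0]
    - [55,0,0,0,0,0,0]
    - [55,0,0,0,0,0,0]
    - [55,0,0,0,0,0,0]
  grip_force: 30

```text
time_s: 21.75
tool_pos: [0.5833, -0.0181, 0.0611]
tool_rot: [179.9, 40.0, 93.0]
force: [0.8, 1.0, 1.1]
grip_width: 0.0638
```

Run:
```python
from h import *
o=env.get_obs();print(o["tool_pos"],o["force"],o["grip_width"])
A=cur();B=A.copy();B[:3,3]-=.09*A[:3,2]
# tip target: cassette hangs 76mm below tip; foot at z=mouth+12mm -> tip z=.080+.012+.076
p=at(TANK,[-.001,.002,.180]); C=TT(p,4.83,0)
V=TT(B[:3,3]-OFF*B[:3,2]+[0,0.02,.06],4,0)
print(rows(B,V),rows(V,C),V[:3,3],C[:3,3])
```

```text
[ 0.58325023 -0.01811489  0.06113737] [0.79374961 1.04922042 1.10987749] 0.06381048551183899
(5, [2.5, 0.2, -13.1], [-0.0007, 0.1396, -0.003]) (5, [33.9, -20.1, 6.2], [0.0, 0.0, -0.0029]) [0.57895474 0.07717013 0.18368727] [0.46593515 0.2387087  0.1527    ]
```

Request:
send_rows:
  plan:
    - [55,0,0,-20,0,0,0]
    - [55,0,0,-40,0,0,0]
    - [55,0,0,-30,0,0,0]
    - [55,2.5,0.2,-13.1,-0.0007,0.1396,-0.003]
    - [55,2.5,0.2,-13.1,-0.0007,0.1396,-0.003]
    - [55,2.5,0.2,-13.1,-0.0007,0.1396,-0.003]
    - [55,2.5,0.2,-13.1,-0.0007,0.1396,-0.003]
    - [55,2.5,0.2,-13.1,-0.0007,0.1396,-0.003]
    - [55,0,0,0,0,0,0]
    - [55,0,0,0,0,0,0]

```text
time_s: 22.75
tool_pos: [0.5783, 0.0754, 0.1832]
tool_rot: [-180.0, 0.1, 93.8]
force: [-0.8, 0.7, -0.8]
grip_width: 0.0634
```

Run:
```python
from h import *
o=env.get_obs();print(o["tool_pos"],o["tool_rot"],o["qpos"].round(1),o["force"],o["grip_width"])
C=TT(at(TANK,[-.001,.002,.205]),4.83,0); print(rows(cur(),C,7))
```

```text
[0.57834012 0.07538032 0.183226  ] [-1.79956091e+02  1.36819838e-01  9.38189143e+01] [-42.5  11.9  37.3  95.1  -7.3  75.5  -0.1] [-0.80890874  0.73200142 -0.84559051] 0.06339103295408598
(7, [24.5, -14.3, 0.8], [-0.0001, 0.0003, -0.0025])
```

Request:
send_rows:
  plan:
    - [55,24.5,-14.3,0.8,0,0,-0.0025]
    - [55,24.5,-14.3,0.8,0,0,-0.0025]
    - [55,24.5,-14.3,0.8,0,0,-0.0025]
    - [55,24.5,-14.3,0.8,0,0,-0.0025]
    - [55,24.5,-14.3,0.8,0,0,-0.0025]
    - [55,24.5,-14.3,0.8,0,0,-0.0025]
    - [55,24.5,-14.3,0.8,0,0,-0.0025]
    - [55,0,0,0,0,0,0]
    - [55,0,0,0,0,0,0]
    - [55,0,0,0,0,0,0]

```text
time_s: 23.75
tool_pos: [0.4653, 0.24, 0.177]
tool_rot: [-179.9, 0.2, 95.1]
force: [-0.8, -0.3, -1.4]
grip_width: 0.0637
```

Run:
```python
from h import *
import time
M=cur();cal=env.get_calibration("wrist");im=env.read_camera("wrist");ts=env.read_camera("top")
pickle.dump((cal,im,M),open("pics/k1.pkl","wb"))
o=env.get_obs();print(o["tool_pos"],o["tool_rot"],o["force"]);print("tip in tank",at(np.linalg.inv(TANK),Tip()))
# predicted cassette bottom/back corners & slot mouth in this picture
tp=Tip();X=M
c=lambda x,y,z:tp+x*M[:3,1]+y*M[:3,0]+z*M[:3,2]
print("foot back corners px",(proj(cal,[c(-.032,.004,.076),c(.032,.004,.076),c(-.032,.004,-.024),c(.032,.004,-.024)])*1.5).round())
print("slot mouth px",(proj(cal,[at(TANK,[x,y,.08]) for x,y in[(-.0335,.0055),(.0335,.0055),(.0335,-.0055),(-.0335,-.0055)]])*1.5).round())
a=im[60:290,100:400];cv2.imwrite("pics/k1.png",cv2.resize(a[:,:,::-1],None,fx=2.6,fy=2.6,interpolation=cv2.INTER_CUBIC))
```

```text
[0.46589098 0.23940213 0.17748809] [-1.79976124e+02  1.06363041e-01  9.49375141e+01] [-0.25530073 -0.95366084 -0.97120736]
tip in tank [-0.00097435  0.00274539  0.20478804]
foot back corners px [[318. 286.]
 [432. 286.]
 [282. 373.]
 [466. 373.]]
slot mouth px [[327. 265.]
 [427. 266.]
 [426. 282.]
 [327. 281.]]
```

View pics/k1.png

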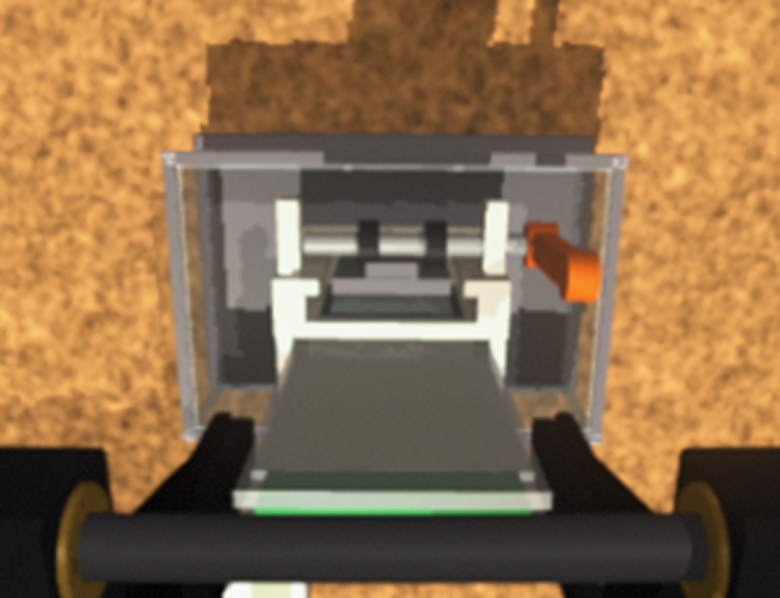

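The view shows the slot mouth in the crop at rows 297–322 and columns 302–480, with the cassette's foot edge at row 340 and columns 290–492. The slot sits about 3 mm to +y of my tank estimate, and x is centred within about 0.5 mm. The lever is upright at (570,270).

Request:
send_rows:
  plan:
    - [55,0.5,0,15,0,0,0]
    - [55,0,0,15,0,0,0]
    - [55,0,0,10,0,0,0]
    - [55,0,0,4,0,0,0]
    - [55,0,0,0,0,0,0]

```text
time_s: 24.35
tool_pos: [0.4653, 0.24, 0.1331]
tool_rot: [-179.9, 0.1, 95.0]
force: [0.3, 0.1, -0.9]
grip_width: 0.0635
```

Request:
send_rows:
  plan:
    - [55,0,0,2,0,0,0]
    - [55,0,0,2,0,0,0]
    - [55,0,0,2,0,0,0]
    - [55,0,0,0,0,0,0]

```text
time_s: 24.75
tool_pos: [0.4655, 0.2406, 0.1279]
tool_rot: [-180.0, 0.0, 95.0]
force: [1.0, -0.2, -1.5]
grip_width: 0.0638
```

Request:
send_rows:
  plan:
    - [55,0,0,1.5,0,0,0]
    - [55,0,0,1.5,0,0,0]
    - [55,0,0,0,0,0,0]

```text
time_s: 25.05
tool_pos: [0.4654, 0.2405, 0.1247]
tool_rot: [-180.0, 0.0, 95.0]
force: [-0.6, 0.9, -0.5]
grip_width: 0.0636
```

Request:
send_rows:
  plan:
    - [55,0,0,1.5,0,0,0]
    - [55,0,0,1.5,0,0,0]
    - [55,0,0,0,0,0,0]

```text
time_s: 25.35
tool_pos: [0.4654, 0.2404, 0.1217]
tool_rot: [-180.0, 0.0, 95.0]
force: [0.5, -0.2, -1.2]
grip_width: 0.0636
```

Request:
send_rows:
  plan:
    - [55,0,0,3,0,0,0]
    - [55,0,0,3,0,0,0]
    - [55,0,0,3,0,0,0]
    - [55,0,0,0,0,0,0]

```text
time_s: 25.75
tool_pos: [0.4652, 0.2403, 0.1123]
tool_rot: [-179.9, 0.1, 95.0]
force: [-0.5, -0.5, -1.3]
grip_width: 0.0637
```

Request:
send_rows:
  plan:
    - [55,0,0,4,0,0,0]
    - [55,0,0,4,0,0,0]
    - [55,0,0,4,0,0,0]
    - [55,0,0,0,0,0,0]

```text
time_s: 26.15
tool_pos: [0.465, 0.2402, 0.1001]
tool_rot: [-179.9, 0.1, 95.0]
force: [0.6, -0.3, -2.2]
grip_width: 0.0633
```

Request:
send_rows:
  plan:
    - [55,0,0,5,0,0,0]
    - [55,0,0,5,0,0,0]
    - [55,0,0,5,0,0,0]
    - [55,0,0,0,0,0,0]

```text
time_s: 26.55
tool_pos: [0.4649, 0.2402, 0.085]
tool_rot: [-179.9, 0.1, 95.0]
force: [-0.3, 0.6, -0.9]
grip_width: 0.0634
```

Request:
send_rows:
  plan:
    - [55,0,0,4,0,0,0]
    - [55,0,0,4,0,0,0]
    - [55,0,0,4,0,0,0]
    - [55,0,0,0,0,0,0]

```text
time_s: 26.95
tool_pos: [0.4651, 0.2402, 0.0732]
tool_rot: [-179.9, 0.1, 95.0]
force: [-0.2, 0.1, -1.2]
grip_width: 0.0634
```

Request:
send_rows:
  plan:
    - [55,0,0,2,0,0,0]
    - [55,0,0,2,0,0,0]
    - [55,0,0,1,0,0,0]
    - [55,0,0,0,0,0,0]

```text
time_s: 27.35
tool_pos: [0.4655, 0.2404, 0.0688]
tool_rot: [-180.0, 0.0, 95.0]
force: [-0.1, -1.0, -2.0]
grip_width: 0.0637
```

Request:
send_rows:
  plan:
    - [55,0,0,1,0,0,0]
    - [55,0,0,1,0,0,0]
    - [55,0,0,1,0,0,0]
    - [55,0,0,0,0,0,0]

```text
time_s: 27.75
tool_pos: [0.4655, 0.2404, 0.0658]
tool_rot: [-180.0, 0.0, 95.0]
force: [-1.0, 0.1, -1.1]
grip_width: 0.0635
```

Request:
send_rows:
  plan:
    - [55,0,0,1,0,0,0]
    - [55,0,0,1,0,0,0]
    - [55,0,0,0,0,0,0]

```text
time_s: 28.05
tool_pos: [0.4655, 0.2405, 0.0638]
tool_rot: [-180.0, 0.0, 95.0]
force: [0.8, 0.9, -1.0]
grip_width: 0.0636
```

Request:
send_rows:
  plan:
    - [55,0,0,1,0,0,0]
    - [55,0,0,1,0,0,0]
    - [55,0,0,0,0,0,0]

```text
time_s: 28.35
tool_pos: [0.4657, 0.2408, 0.0628]
tool_rot: [-180.0, -0.0, 95.0]
force: [-1.7, -0.9, 5.6]
grip_width: 0.0638
```

Request:
send_rows:
  plan:
    - [55,0,0,1,0,0,0]
    - [55,0,0,0,0,0,0]

```text
time_s: 28.55
tool_pos: [0.4657, 0.2411, 0.0627]
tool_rot: [-180.0, -0.0, 95.0]
force: [-4.1, -1.7, 10.7]
grip_width: 0.0635
```

Request:
send_rows:
  plan:
    - [76,0,0,-2,0,0,0]
    - [76,0,0,0,0,0,0]
    - [76,0,0,0,0,0,0]
    - [76,0,0,0,0,0,0]
    - [76,0,0,-10,0,0,0]
    - [76,0,0,-30,0,0,0]
    - [76,0,0,-40,0,0,0]
    - [76,0,0,-20,0,0,0]
    - [0,0,0,0,0,0,0]

```text
time_s: 29.45
tool_pos: [0.4679, 0.2418, 0.1671]
tool_rot: [179.7, -0.2, 95.0]
force: [0.0, 0.5, -0.6]
grip_width: 0.0732
```

Run:
```python
from h import *
o=env.get_obs();print(o["force"],Tip())
inv=np.linalg.inv(TANK);print("tip tank",at(inv,Tip()))
cal=env.get_calibration("wrist");im=env.read_camera("wrist");ts=env.read_camera("top")
save(im,"r1.png",1.5)
print("comb px",(proj(cal,[at(TANK,[x,.003+y,.115]) for x,y in[(-.033,.004),(.031,.004),(.031,-.004),(-.033,-.004)]])*1.5).round())
print("lever tip px",(proj(cal,[at(TANK,[.057,.027,.135])])*1.5).round())
```

```text
[ 0.01338774  0.54205319 -0.62137754] [0.46778186 0.24164701 0.19443318]
tip tank [0.00108755 0.00477239 0.19443318]
comb px [[314. 287.]
 [425. 287.]
 [425. 300.]
 [314. 300.]]
lever tip px [[481. 261.]]
```

```bash
cat > det.py <<'E'
from h import *
cal=env.get_calibration("wrist");im=env.read_camera("wrist")
hsv=cv2.cvtColor(im,cv2.COLOR_RGB2HSV)
g=cv2.inRange(hsv,(45,110,40),(80,255,255))
o=cv2.inRange(hsv,(4,190,110),(13,255,255))
for n,m in(("green",g),("orange",o)):
    k,_,st,ce=cv2.connectedComponentsWithStats(m)
    for i in np.argsort(-st[1:,4])[:3]+1: print(n,(st[i]*np.array([1.5,1.5,1.5,1.5,1])).tolist(),(ce[i]*1.5).round())
E
python3 det.py
python3 - <<'E'
from h import *
env.read_camera("wrist")
for q in("cassette","cam_lever"):
    for r in env.regions_of("wrist",q)[:1]:print(q,r["confidence"],np.array(r["rect"])*1.5)
env.read_camera("scene")
for q in("cassette","cam_lever","tank"):
    for r in env.regions_of("scene",q)[:1]:print(q,r["confidence"],np.array(r["rect"]))
E
```

```text
green [651.0, 28.5, 117.0, 271.5, 7709.0] [713. 163.]
green [327.0, 294.0, 97.5, 6.0, 240.0] [374. 296.]
green [720.0, 31.5, 3.0, 3.0, 2.0] [721.  32.]
orange [480.0, 240.0, 22.5, 31.5, 192.0] [490. 254.]
orange [456.0, 225.0, 18.0, 24.0, 67.0] [462. 233.]
orange [739.5, 267.0, 21.0, 19.5, 22.0] [753. 279.]
cassette 0.95 [321.15 248.25 430.2  305.25]
cam_lever 0.79 [323.4 224.4 500.4 270. ]
cam_lever 0.63 [343.6 141.6 357.3 162.2]
tank 0.82 [306.  124.1 365.3 188.9]
```

Request:
send_rows:
  plan:
    - [0,0,0,0,0,0,0]
    - [0,0,0,0,0,0,0]
    - [0,0,0,0,0,0,0]

```text
time_s: 30.25
tool_pos: [0.4656, 0.2405, 0.1629]
tool_rot: [-180.0, 0.0, 95.0]
force: [-0.6, 0.3, 0.7]
grip_width: 0.0119
```

```bash
python3 det.py
python3 - <<'E'
from h import *
cal=env.get_calibration("wrist");inv=np.linalg.inv(TANK)
print("tip tank",at(inv,Tip()),env.get_obs()["tool_rot"])
env.read_camera("wrist")
r=env.regions_of("wrist","cassette")[0]["rect"];print(np.array(r)*1.5)
print([at(inv,p).round(4) for p in onplane(cal,[(r[0],r[3]),(r[2],r[3])],.115)])
print("comb px",(proj(cal,[at(TANK,[x,.003+y,.115]) for x,y in[(-.033,.004),(.031,.004),(.031,-.004),(-.033,-.004)]])*1.5).round())
print("lever tip px",(proj(cal,[at(TANK,[x,y,.135]) for x,y in[(.052,.027),(.062,.027),(.057,.019),(.057,.035)]])*1.5).round())
E
```

```text
green [652.5, 27.0, 115.5, 273.0, 7792.0] [714. 161.]
green [327.0, 294.0, 97.5, 7.5, 243.0] [375. 297.]
green [651.0, 252.0, 3.0, 3.0, 2.0] [652. 253.]
orange [480.0, 241.5, 22.5, 30.0, 160.0] [490. 253.]
orange [457.5, 225.0, 16.5, 7.5, 38.0] [465. 227.]
orange [736.5, 267.0, 25.5, 19.5, 29.0] [752. 279.]
tip tank [-0.00118936  0.00389989  0.19026731] [-1.79993483e+02  2.22447758e-02  9.49881542e+01]Traceback (most recent call last):
  File "<stdin>", line 5, in <module>
IndexError: list index out of range
```

Request:
send_rows:
  plan:
    - [0,-3,20,0,0,0,0]
    - [0,0,25,0,0,0,0]
    - [0,0,12,0,0,0,0]
    - [0,0,0,0,0,0,0]
    - [0,0,0,20,0,0,0]
    - [0,0,0,25,0,0,0]
    - [0,0,0,15,0,0,0]
    - [0,0,0,5,0,0,0]
    - [0,0,0,0,0,0,0]

```text
time_s: 31.3
tool_pos: [0.5219, 0.2424, 0.0975]
tool_rot: [-179.9, 0.1, 95.0]
force: [0.1, -0.0, -0.1]
grip_width: 0.0003
```

Run:
```python
from h import *
TK=TANK.copy();TK[:3,3]+=TANK[:3,1]*.003
print(at(np.linalg.inv(TK),Tip()),env.get_obs()["force"])
# path of finger centre (tank' y, z): corner (+9.5) follows r=52 point, w=7, angle th
prev=None
for th in np.radians(np.arange(0,93,9)):
    e=55*np.array([np.sin(th),np.cos(th)])+7*np.array([-np.cos(th),np.sin(th)])+[24,70]
    e[0]-=9.5*(1-max(0,(np.degrees(th)-45)/45)**2)
    print(round(np.degrees(th)),e.round(1), None if prev is None else (e-prev).round(1)); prev=e
```

```text
[ 0.05511019 -0.00200498  0.1248038 ] [ 0.12875984 -0.02469359 -0.1219342 ]
0 [  7.5 125. ] None
9 [ 16.2 125.4] [8.7 0.4]
18 [ 24.8 124.5] [ 8.6 -0.9]
27 [ 33.2 122.2] [ 8.4 -2.3]
36 [ 41.2 118.6] [ 7.9 -3.6]
45 [ 48.4 113.8] [ 7.3 -4.8]
54 [ 55.3 108. ] [ 6.8 -5.8]
63 [ 61.8 101.2] [ 6.6 -6.8]
72 [68.1 93.7] [ 6.2 -7.6]
81 [73.8 85.5] [ 5.7 -8.1]
90 [79. 77.] [ 5.2 -8.5]
```

Request:
send_rows:
  plan:
    - [0,6,1.5,0,0,0,0]
    - [0,3.5,0,0,0,0,0]
    - [0,4.4,0,0,0,0,0]
    - [0,4.3,0,0,0,0,0]
    - [0,4.3,0,0.4,0,0,0]
    - [0,4.3,0,0.5,0,0,0]
    - [0,4.2,0,1.1,0,0,0]
    - [0,4.2,0,1.2,0,0,0]
    - [0,4,0,1.8,0,0,0]
    - [0,3.9,0,1.8,0,0,0]
    - [0,0,0,0,0,0,0]

```text
time_s: 32.4
tool_pos: [0.5197, 0.2865, 0.0906]
tool_rot: [-179.9, 0.0, 95.0]
force: [-0.6, -0.8, 0.5]
grip_width: 0.0004
```

```bash
python3 - <<'E'
from h import *
TK=TANK.copy();TK[:3,3]+=TANK[:3,1]*.003
print(at(np.linalg.inv(TK),Tip()),env.get_obs()["force"])
E
python3 det.py
```

```text
[0.05661709 0.04210652 0.11787547] [-0.56390998 -0.75973251  0.54808126]
green [610.5, 70.5, 157.5, 315.0, 11314.0] [697. 223.]
green [183.0, 433.5, 18.0, 6.0, 35.0] [192. 435.]
orange [363.0, 291.0, 25.5, 39.0, 410.0] [374. 310.]
orange [721.5, 235.5, 33.0, 12.0, 29.0] [735. 242.]
orange [375.0, 340.5, 3.0, 18.0, 24.0] [376. 349.]
```

Request:
send_rows:
  plan:
    - [0,3.7,0,2.4,0,0,0]
    - [0,3.6,0,2.4,0,0,0]
    - [0,3.4,0,2.9,0,0,0]
    - [0,3.4,0,2.9,0,0,0]
    - [0,3.3,0,3.4,0,0,0]
    - [0,3.3,0,3.4,0,0,0]
    - [0,3.1,0,3.8,0,0,0]
    - [0,3.1,0,3.8,0,0,0]
    - [0,0,0,0,0,0,0]

```text
time_s: 33.35
tool_pos: [0.5179, 0.3131, 0.0655]
tool_rot: [-180.0, 0.0, 95.0]
force: [0.3, 0.2, 0.1]
grip_width: 0.0005
```

Request:
send_rows:
  plan:
    - [0,2.9,0,4,0,0,0]
    - [0,2.8,0,4,0,0,0]
    - [0,2.6,0,4,0,0,0]
    - [0,2,0,3,0,0,0]
    - [0,0,0,0,0,0,0]

```text
time_s: 33.85
tool_pos: [0.5168, 0.3227, 0.0504]
tool_rot: [-180.0, 0.0, 95.0]
force: [0.0, -1.2, 1.0]
grip_width: 0.0004
```

```bash
python3 - <<'E'
from h import *
TK=TANK.copy();TK[:3,3]+=TANK[:3,1]*.003
print(at(np.linalg.inv(TK),Tip()),env.get_obs()["force"])
E
python3 det.py
```

```text
[0.05680995 0.07839373 0.07773109] [ 0.04996041 -1.16301503  0.9936959 ]
green [648.0, 141.0, 120.0, 243.0, 6637.0] [721. 261.]
green [628.5, 421.5, 61.5, 60.0, 981.0] [660. 447.]
orange [361.5, 300.0, 27.0, 31.5, 337.0] [375. 315.]
orange [360.0, 453.0, 28.5, 16.5, 129.0] [373. 460.]
orange [375.0, 429.0, 3.0, 15.0, 20.0] [376. 436.]
```

Request:
send_rows:
  plan:
    - [0,0,0,1,0,0,0]
    - [0,0,0,1,0,0,0]
    - [0,0,0,0,0,0,0]

```text
time_s: 34.2
tool_pos: [0.517, 0.3236, 0.0494]
tool_rot: [180.0, -0.1, 95.0]
force: [0.2, -0.3, 0.9]
grip_width: 0.0005
```

Request:
send_rows:
  plan:
    - [0,0,0,1,0,0,0]
    - [0,0,0,1,0,0,0]
    - [0,0,0,0,0,0,0]

```text
time_s: 34.5
tool_pos: [0.5172, 0.3236, 0.0478]
tool_rot: [180.0, -0.1, 95.0]
force: [-1.1, 1.0, 4.4]
grip_width: 0.0006
```

Request:
send_rows:
  plan:
    - [0,0,0,1,0,0,0]
    - [0,0,0,1,0,0,0]
    - [0,0,0,0,0,0,0]

```text
time_s: 34.8
tool_pos: [0.5174, 0.3238, 0.047]
tool_rot: [180.0, -0.1, 95.0]
force: [-4.1, -0.2, 11.5]
grip_width: 0.0002
```

Request:
send_rows:
  plan:
    - [0,0,0,1,0,0,0]
    - [0,0,0,0,0,0,0]

```text
time_s: 35.0
tool_pos: [0.5175, 0.3238, 0.0467]
tool_rot: [180.0, -0.1, 95.0]
force: [-4.2, -1.0, 13.8]
grip_width: 0.0004
```

Request:
send_rows:
  plan:
    - [0,0,0,1,0,0,0]
    - [0,0,0,1,0,0,0]
    - [0,0,0,0,0,0,0]

```text
time_s: 35.3
tool_pos: [0.5176, 0.3239, 0.0461]
tool_rot: [180.0, -0.2, 95.0]
force: [-7.0, -2.6, 22.5]
grip_width: 0.0004
```

Request:
send_rows:
  plan:
    - [0,0,0,-12,0,0,0]
    - [0,0,0,-30,0,0,0]
    - [0,0,0,-30,0,0,0]
    - [0,-15,-20,-30,0,0,0]
    - [0,-15,-20,-10,0,0,0]
    - [0,0,0,0,0,0,0]
    - [0,0,0,0,0,0,0]
    - [0,0,0,0,0,0,0]

```text
time_s: 36.1
tool_pos: [0.4798, 0.2896, 0.1533]
tool_rot: [-180.0, 0.1, 95.0]
force: [0.0, -0.4, -0.6]
grip_width: 0.0006
```

```bash
python3 det.py
python3 - <<'E'
from h import *
cal=env.get_calibration("wrist");TK=TANK.copy();TK[:3,3]+=TANK[:3,1]*.003
print(Tip(),env.get_obs()["force"])
for th in (1.2,1.4,1.5,1.6):
    d=np.array([0,np.sin(th),np.cos(th)]);m=np.array([0,-np.cos(th),np.sin(th)]);ax=np.array([.057,.024,.07])
    P=[ax+.073*d,ax+.065*d+.008*m, ax+.005*m-.006*d]
    for cx in(-.005,.005):P.append(ax+.065*d+.008*m+[cx,0,0])
    print(th,(proj(cal,[at(TK,p) for p in P])*1.5).round().tolist())
print("comb",(proj(cal,[at(TK,p) for p in[(-.033,-.004,.115),(.031,.004,.115)]])*1.5).round().tolist())
env.read_camera("wrist")
for q in("cassette","cam_lever"):
    for r in env.regions_of("wrist",q)[:2]:print(q,r["confidence"],np.array(r["rect"])*1.5)
E
```

```text
green [622.5, 96.0, 145.5, 264.0, 8195.0] [694. 221.]
green [375.0, 379.5, 4.5, 6.0, 10.0] [376. 381.]
green [679.5, 103.5, 1.5, 3.0, 2.0] [680. 104.]
orange [427.5, 198.0, 24.0, 117.0, 394.0] [438. 252.]
orange [427.5, 316.5, 18.0, 7.5, 21.0] [434. 321.]
orange [679.5, 337.5, 21.0, 13.5, 17.0] [691. 346.]
[0.47983208 0.28957476 0.18043487] [-0.33877225  0.2411486  -0.23792098]
1.2 [[446.0, 213.0], [446.0, 233.0], [435.0, 323.0], [437.0, 233.0], [455.0, 233.0]]
1.4 [[443.0, 203.0], [444.0, 220.0], [435.0, 323.0], [435.0, 220.0], [452.0, 220.0]]
1.5 [[441.0, 200.0], [442.0, 216.0], [436.0, 322.0], [434.0, 216.0], [451.0, 216.0]]
1.6 [[439.0, 198.0], [441.0, 213.0], [436.0, 322.0], [432.0, 213.0], [449.0, 213.0]]
comb [[288.0, 383.0], [398.0, 371.0]]
cassette 0.62 [301.8  314.4  387.15 350.85]
cassette 0.53 [607.5  433.65 684.6  482.55]
cam_lever 0.81 [294.6  201.15 450.9  326.4 ]
```

Run:
```python
from h import *
TK=TANK.copy();TK[:3,3]+=TANK[:3,1]*.003
print(rows(cur(),TT(at(TK,[.057,.086,.12]),4.95),2),rows(cur(),TT(at(TK,[-.001,-.04,.20]),4.95),4))
```

```text
(2, [18.8, 20.0, 30.3], [-0.0005, 0.0008, 0.0004]) (4, [-22.1, -4.6, -4.8], [-0.0002, 0.0004, 0.0002])
```

Next I'll press again near the lever tip to tell the stop from the clamp's own springiness.

Request:
send_rows:
  plan:
    - [0,18.8,20,10,0,0,0]
    - [0,18.8,20,20,0,0,0]
    - [0,0,0,20,0,0,0]
    - [0,0,0,10,0,0,0]
    - [0,0,0,10,0,0,0]
    - [0,0,0,3,0,0,0]
    - [0,0,0,0,0,0,0]

```text
time_s: 37.0
tool_pos: [0.5164, 0.3299, 0.0812]
tool_rot: [-180.0, 0.0, 95.0]
force: [0.3, -0.4, 0.9]
grip_width: 0.0007
```

Request:
send_rows:
  plan:
    - [0,0,0,1,0,0,0]
    - [0,0,0,1,0,0,0]
    - [0,0,0,1,0,0,0]
    - [0,0,0,0,0,0,0]

```text
time_s: 37.4
tool_pos: [0.5165, 0.3303, 0.0783]
tool_rot: [180.0, 0.0, 95.0]
force: [0.0, 0.3, -0.4]
grip_width: 0.0001
```

Request:
send_rows:
  plan:
    - [0,0,0,12,0,0,0]
    - [0,0,0,8,0,0,0]
    - [0,0,0,4,0,0,0]
    - [0,0,0,2,0,0,0]
    - [0,0,0,2,0,0,0]
    - [0,0,0,0,0,0,0]

```text
time_s: 38.0
tool_pos: [0.5165, 0.3301, 0.0499]
tool_rot: [-180.0, 0.0, 95.0]
force: [0.4, -0.4, -0.7]
grip_width: 0.0005
```

Request:
send_rows:
  plan:
    - [0,0,0,1,0,0,0]
    - [0,0,0,1,0,0,0]
    - [0,0,0,1,0,0,0]
    - [0,0,0,0,0,0,0]

```text
time_s: 38.4
tool_pos: [0.5169, 0.3304, 0.0482]
tool_rot: [180.0, -0.0, 95.0]
force: [-1.5, -0.5, 4.6]
grip_width: 0.0007
```

Request:
send_rows:
  plan:
    - [0,0,0,1,0,0,0]
    - [0,0,0,1,0,0,0]
    - [0,0,0,0,0,0,0]

```text
time_s: 38.7
tool_pos: [0.517, 0.3306, 0.0475]
tool_rot: [180.0, -0.1, 95.0]
force: [-3.8, -2.1, 12.1]
grip_width: 0.0006
```

Request:
send_rows:
  plan:
    - [0,0,0,1,0,0,0]
    - [0,0,0,1,0,0,0]
    - [0,0,0,0,0,0,0]
    - [0,0,0,-12,0,0,0]
    - [0,0,0,-40,0,0,0]
    - [0,0,0,-40,0,0,0]
    - [0,-20,-30,-25,0,0,0]
    - [0,-45,-20,-10,0,0,0]
    - [0,-45,-8,0,0,0,0]
    - [0,-10,0,0,0,0,0]
    - [0,0,0,0,0,0,0]
    - [0,0,0,0,0,0,0]

```text
time_s: 39.9
tool_pos: [0.4692, 0.2072, 0.1702]
tool_rot: [180.0, -0.0, 95.0]
force: [-0.2, 0.9, -0.0]
grip_width: 0.0009
```

```bash
python3 det.py
python3 - <<'E'
from h import *
cal=env.get_calibration("wrist");TK=TANK.copy();TK[:3,3]+=TANK[:3,1]*.003
print(at(np.linalg.inv(TK),Tip()),env.get_obs()["force"])
for z in(.110,.115,.120): print("comb",z,(proj(cal,[at(TK,p) for p in[(-.033,.0025,z),(.031,.0025,z),(.031,-.0055,z)]])*1.5).round().tolist())
for th in (1.3,1.5,1.6):
    d=np.array([0,np.sin(th),np.cos(th)]);print(th,(proj(cal,[at(TK,np.array([.057,.024,.07])+.073*d)])*1.5).round())
env.read_camera("wrist")
for q in("cassette","cam_lever"):
    for r in env.regions_of("wrist",q)[:2]:print(q,r["confidence"],np.array(r["rect"])*1.5)
c=env.get_calibration("top");env.read_camera("top")
for q in("cassette","used_cassette"):
    for r in env.regions_of("top",q)[:2]:print("top",q,r["confidence"],np.array(r["rect"]))
E
```

```text
green [655.5, 0.0, 112.5, 256.5, 7298.0] [713. 124.]
green [325.5, 234.0, 99.0, 7.5, 278.0] [373. 237.]
green [715.5, 1.5, 1.5, 1.5, 1.0] [716.   2.]
orange [456.0, 61.5, 25.5, 135.0, 577.0] [467. 122.]
orange [738.0, 219.0, 25.5, 19.5, 28.0] [754. 231.]
orange [703.5, 228.0, 22.5, 7.5, 17.0] [714. 232.]
[-0.00053125 -0.03226385  0.19725374] [-0.31382478  0.24083625  0.4104052 ]
comb 0.11 [[317.0, 227.0], [430.0, 228.0], [429.0, 241.0]]
comb 0.115 [[316.0, 229.0], [431.0, 229.0], [430.0, 243.0]]
comb 0.12 [[315.0, 230.0], [432.0, 231.0], [431.0, 245.0]]
1.3 [[477.  61.]]
1.5 [[472.  61.]]
1.6 [[469.  63.]]
cassette 0.81 [318.3  202.05 426.15 242.7 ]
cam_lever 0.91 [324.15  67.95 481.65 201.3 ]
top used_cassette 0.72 [312.6 181.7 350.2 210.6]
```

```bash
python3 -c "
from cell import env
print(env.sign_off(),env.get_obs()['time_s'])"
```

```text
the job is handed in; nothing more can be done
the job is handed in; nothing more can be done
```

The fresh cassette is in the tank slot, comb up and front face towards the core wall. The cam lever is thrown right down to about 1.6 rad. I handed the job in at about 40 s of the 72 s allowed.

**How it went:** I leaned the cassette on the rest until I felt the plate and then the lip. I took it again by its comb end and lowered it into the slot, where it met the floor at about 0.9 mm below the predicted home height. I let go at about 11 N of downward force, then pushed the lever down with closed fingers until it stopped.

**Last checks (final wrist-camera measurements):**
- **Cassette:** its front edge was at row 242.7, against 243 predicted for fully home and clamped on the wall.
- **Lever:** its end was at about (467, 62), against (469, 63) predicted for 1.6 rad. A second press met it at the height expected for the stop.
- **Used cassette:** it had not moved in the top view.
- **Gripper:** it was clear of everything, with no contact force.

**What disagreed or went wrong:**
- **Fingertips:** they really end about 27 mm short of the reported tool point. The first three grasps closed on air, and one touch pressed the cassette onto the bench with about 30 N before I corrected for it.
- **Tank estimate:** the tank's y position was about 3 mm off; I corrected it from a close look before insertion.
- **Width reading:** the final detected cassette width was about 5% narrower than predicted. I put that down to detection noise.
- **Lever stop:** the forces alone could not tell the stop from springiness in the clamp, so the lever angle rests on height and camera measurements.
- **Last picture:** the 12-picture limit came before the end, so the final checks are numeric only.

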